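# Move a sterile tray to the storage stand with the tray lifter

### The arm

A 6-joint arm with a two-finger parallel gripper is mounted at the origin on a cart in front of the work surface, level with it; the furniture and walls round the work are solid. World frame = base frame: x ahead of the robot, y to its left, z up, the work surface at z = 0. Lengths are in m, angles in rad, forces in N, time in s.
With the tool pointing down it reaches from about 0.25 to 0.725 m from the base axis. Payload 4 kg.
Tool frame: the origin (TCP) lies midway between the tips of the shut fingers; the grasp point (between the pads) lies 19 mm behind it; z points along the fingers, y is the direction in which the jaws open and shut (so a half turn about z gives the same grasp; the last joint's range is limited). The gripper opens to 85 mm and grips with 20 to 120 N. Pads are 22 mm wide; open, the fingers measure 114 mm over their backs; the gripper's body (76 mm by 85 mm) begins 54 mm behind the grasp point. The pads swing forward as they close: fully open they stand 13 mm farther back than shut.
Start: joints at [-1.185, 0.241, 0.005, 1.335, 0, 1.571], TCP at [0.188, -0.463, 0.231] pointing down, gripper open.
Joint ranges: [-2.72, 2.72], [-1.05, 1.87], [-1.09, 1.28], [-1.99, 2.15], [-1.42, 1.44], [-3.14, 3.14]. Speed limits (rad/s): [2.79, 2.79, 3.14, 3.14, 3.14, 3.14].

### API

Orientations are given as a unit quaternion [x, y, z, w].
In Python, from workcell import bot, eyes, job gives the robot as it stands.
- The arm moves only by the shell command python3 -m crank 'ROWS'. ROWS is a JSON object of lists of equal length, an entry for each row: "dr": the turn, a rotation vector about the tool's x, y, z in rad, a list of three; "travel": the shift along the tool's x, y, z in m, a list of three; "hand": the finger opening in m, from 0 to 0.0854. In form: {"dr": [[wx, wy, wz], ...], "travel": [[x, y, z], ...], "hand": [hand, ...]}. A call has 1 to 10 rows; each row is the pose to reach, as a shift and turn from the pose commanded when the call began, along the tool's axes at that moment; what a row does not reach only later rows make up. A row lasts 1/8 s, in which the tool goes at most 62.5 mm and 10.7 degrees, less where a joint would pass 70% of its speed; a pose out of reach is approached as far as the arm can. A call with a gripper value outside its range is refused whole. The fingers move at their own pace and stop on an object; the grip force is fixed at half the most. Time passes only in rows, so rows that repeat a pose let the fingers close. It gives the time, the measured TCP pose, the force and the opening at its end, in the units of the state.
- bot.get_obs(): the state, without advancing time (a new reading comes with each control period).
- eyes.camera(name): name is "scene" or "side" or "wrist"; returns a dict with "color" (420x560x3 uint8, red, green, blue), "K" (3x3 intrinsics, pixels), "R" (3x3) and "t" (3): a world point X has camera coordinates R X + t; the wrist camera has in their place "T_tool_cam" (4x4, takes a point from camera to tool coordinates, whose origin is the TCP and whose axes are the flange's). Camera axes: x right, y down, z forward; pixel columns grow to the right and rows downward; lengths in m; the calibration is good to about 2 mm. The wrist camera is an equidistant fisheye: a pixel r from the principal point sees the ray r / f radians off the axis. A picture is of the moment at which its call begins: read the wrist's pose just before it. There is no depth.
- job.job_done(): hands the job in, once; it reports no verdict.
The state is a dict: "clock": time; "joint_pos": joint angles; "joint_vel": joint speeds; "tau": joint torques, N m; "eef_pos": TCP position; "tool_rot": TCP orientation; "ft_force": force on the tool from outside, world axes, zero at the start; "ft_torque": the same for the moment, N m; "grip_width": finger opening in m.
Only numpy, scipy, OpenCV 4.12 (cv2) and the standard library are available. Lean on these libraries where they do the work, as an engineer would, in place of code of your own. Each camera call takes 0.05 s, during which the arm holds its last target.

### The job

The sterilised tray has cooled on the wire stand with the drip trough: pick up the two-pronged tray lifter, hook its prongs through the tray's two inner windows, lift the tray up and off the two pegs, and hang it by its two outer slots on both pegs of the empty stand with the flat foot, so that it hangs straight and free of the lifter. Keep gripper and arm off the sterile tray, do not drop it or set it down on the way, and do not shove or knock over the other things on the bench. Finally lay the lifter flat on the bench again, on its heel and prongs as it lay before.

Things in the scene. Friction and masses are not known exactly. Their poses are not given: they have to be found in the camera images.
- tray: Perforated tray of bare metal, hung on edge: 150 mm wide (y), 108 high (z), sheet 3 thick, rim 9 deep turned to the front (-x) on left, right and lower edges; 0.06 to 0.13 kg. Near its upper edge four upright openings, upper ends level, all 26 high. Origin: mid-sheet at those upper ends, midway left-right; the sheet reaches 12 above it, 96 below. x to the back (stand), y left, z up.
- tray_slot_l (a point): Upper end of the tray's left outer slot (12 mm wide, 26 high, tray y = +58), where a peg bears; mid-thickness of the sheet.
- tray_slot_r (a point): Upper end of the tray's right outer slot (12 mm wide, 26 high, tray y = -58), where a peg bears.
- tray_window_l (a point): Upper end of the tray's left inner window (14 mm wide, 26 high, tray y = +22), where a lifter prong bears.
- tray_window_r (a point): Upper end of the tray's right inner window (14 mm wide, 26 high, tray y = -22), where a lifter prong bears.
- lifter: Tray lifter, 0.16 kg: black bar handle 110 mm long (x), 14 thick (y), 24 high (z), with a two-pronged steel fork in front. Origin: centre of the handle, 26 above the bench when it lies flat on its heel (under the handle's rear end) and its prongs. x forward to the fork, z up. The shank spreads from x = 60 to 92 into the prongs; a cross wire joins them at x = 100.
- lifter_seat (a point): Midway between the seats of the two prongs (lifter x = 145, y = 0, z = -21 mm); a hung tray's origin rests here. Prongs 5 mm thick at y = -22 and +22, axes level at z = -16.5 from x = 92 to 136, dipping in a V to z = -23.5 at x = 145, rising to upturned tips at x = 154, z = -12.5. So a prong's front takes z = -26 to -10, 16 of a window's 26 mm height; the tip stands 11 above the seat.
- cooling_stand: Fixed wire stand with a steel drip trough as foot (108 x 140 mm, 22 high); holds the tray at the start. Origin: on the bench, at the front side of the uprights, midway; x to the back, y left, z up. Uprights 8 thick at y = -58 and +58, bars between them at z = 45 and 215; open between. The foot reaches 60 in front of the origin.
- storage_stand: Fixed wire stand like the cooling stand (same frame, uprights and pegs), but empty and with a flat dark foot plate (108 x 140 mm, 10 high).
- cooling_stand_peg_l (a point): Middle of the upper side of the cooling stand's left peg (stand x = -12, y = +58, z = 173 mm); axes as the stand's. Each peg is 6 mm thick, sticks out level to the front to x = -25, then turns up to an end whose top is at z = 181: raise a slot 8 to 20 mm above the peg to pass the end.
- cooling_stand_peg_r (a point): The same point on its right peg (y = -58).
- storage_stand_peg_l (a point): Middle of the upper side of the storage stand's left peg (stand x = -12, y = +58, z = 173 mm); axes as the stand's; the pegs are the same as the cooling stand's.
- storage_stand_peg_r (a point): The same point on its right peg (y = -58).
- bottle_clear: Bystander: clear reagent bottle with screw cap, 56 mm across, 113 high, standing between the two stands; origin at the middle of its underside.
- tape_roll: Bystander: roll of brown tape lying flat, 92 mm across, 48 high; origin under its middle. It and the lifter may have changed places.
- lab_timer: Bystander: small timer lying on the bench, 70 x 66 x 19 mm; origin under its middle.
- tip_box: Bystander: pipette tip box, 89 x 120 x 66 mm; origin under its middle.
- marker_black: Bystander: marker pen lying near the left front corner, 135 long, 17 thick.
- pen_blue: Bystander: ball pen lying beside the marker, 145 long, 10 thick.

How it is judged:
On the way:
1. the tray hangs on the lifter, both slots more than 50 mm away from the cooling stand's pegs (distance between tray_slot_l and cooling_stand_peg_l above 0.05 m and distance between tray_slot_r and cooling_stand_peg_r above 0.05 m and height (world z) of tray above 0.12 m and contact force between tray and lifter above 0.2 N), for 0.2 s.
At the end, for the whole second after the job is handed in: The tray hangs still on the storage stand, upper end of each outer slot on its peg (4 mm in height, 6 mm sideways, between upright and upturned end), within 0.15 rad of upright, free of the lifter; the lifter lies still and level (0.15 rad) on the bench, origin 18 to 32 mm high (x of tray_slot_l in the frame of storage_stand_peg_l between -0.014 and 0.014 m and y of tray_slot_l in the frame of storage_stand_peg_l between -0.006 and 0.006 m and z of tray_slot_l in the frame of storage_stand_peg_l between -0.004 and 0.004 m and x of tray_slot_r in the frame of storage_stand_peg_r between -0.014 and 0.014 m and y of tray_slot_r in the frame of storage_stand_peg_r between -0.006 and 0.006 m and z of tray_slot_r in the frame of storage_stand_peg_r between -0.004 and 0.004 m and angle between each of tray, lifter's own z axis and vertical below 0.15 rad and linear speed of each of tray, lifter below 0.03 m/s and angular speed of tray below 0.4 rad/s and contact force between tray and lifter below 0.05 N and height (world z) of lifter between 0.018 and 0.032 m); the robot touches nothing.
It fails at once if the gripper or the arm touches the sterile tray (contact force between tray and the fingers above 0.3 N or contact force between tray and the arm above 0.3 N).
It fails at once if the tray is dropped or set down low (its origin under 100 mm) (height (world z) of tray below 0.1 m).
It fails at once if a bystander is shoved more than 30 mm or tipped over (distance of any of bottle_clear, tape_roll, lab_timer, tip_box, marker_black, pen_blue from where it was at the start of the episode above 0.03 m or angle between bottle_clear's own z axis and vertical above 0.4 rad).
It also fails if it takes over 72 s, if anything falls off the work surface, if the arm or the gripper's body presses on something with over 40 N, if the wrist force passes 120 N, or if a joint passes its speed limit or range.

## Working session

There is one attempt and no reset: what is moved stays moved. The work goes in short steps, Python scripts to look and compute and a shell command to move; the robot and the scene stay as the last step left them, time stands still between calls to the robot, and variables do not carry over. Pictures are saved under pics/ and viewed, and the job is handed in when it is done.

```bash
ls; mkdir -p pics; python3 - <<'E'
from workcell import bot, eyes, job
import cv2, numpy as np
o=bot.get_obs()
for k,v in o.items(): print(k,np.round(v,4) if not isinstance(v,dict) else v)
for n in ["scene","side","wrist"]:
    c=eyes.camera(n)
    cv2.imwrite(f"pics/{n}0.png",c["color"][...,::-1])
    for k in c:
        if k!="color": print(n,k,np.round(c[k],4).tolist())
E
```

```text
pics
clock 0.0
joint_pos [-1.185   0.2414  0.0037  1.3352 -0.      1.5708]
joint_vel [ 0.0003  0.0002 -0.0008 -0.0013 -0.0009  0.001 ]
tau [-5.00000e-04 -3.72315e+01  2.52411e+01  1.72000e-02  1.00000e-04
 -0.00000e+00]
eef_pos [ 0.1879 -0.4627  0.2304]
tool_rot [ 9.814e-01  1.917e-01 -2.000e-04 -1.000e-03]
ft_force [-0.0408 -0.7318  0.5432]
ft_torque [-0.0099 -0.0176  0.0112]
grip_width 0.0854
scene K [[405.982, 0.0, 275.0994], [0.0, 405.982, 209.2556], [0.0, 0.0, 1.0]]
scene R [[0.6335, -0.7735, -0.0211], [-0.3242, -0.2405, -0.9149], [0.7026, 0.5864, -0.4031]]
scene t [-0.3363, 0.2807, 1.0195]
side K [[423.1707, 0.0, 275.4614], [0.0, 423.1707, 214.943], [0.0, 0.0, 1.0]]
side R [[-0.8428, -0.5382, -0.0075], [-0.27, 0.4348, -0.8591], [0.4656, -0.7221, -0.5117]]
side t [0.3886, 0.2497, 1.0332]
wrist K [[325.1923, 0.0, 282.3426], [0.0, 325.1923, 209.4536], [0.0, 0.0, 1.0]]
wrist T_tool_cam [[-0.0006, -0.9662, -0.2578, 0.065], [1.0, -0.0006, -0.0003, -0.0002], [0.0001, -0.2578, 0.9662, -0.1419], [0.0, 0.0, 0.0, 1.0]]
```

View pics/scene0.png

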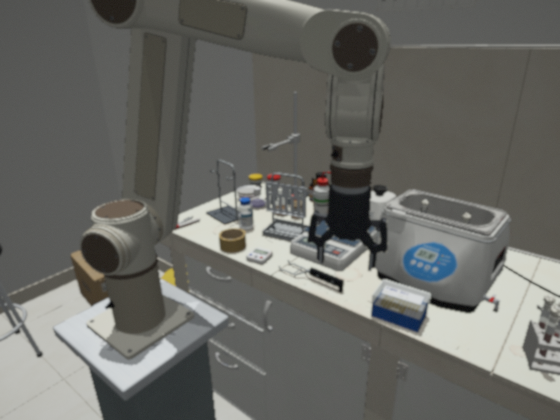

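View pics/side0.png

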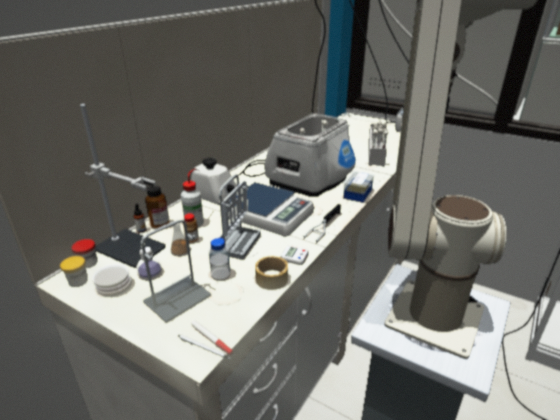

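View pics/wrist0.png

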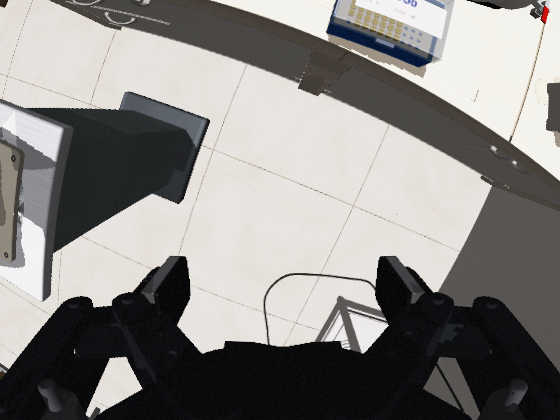

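```bash
cat > h.py <<'E'
import numpy as np, cv2
from scipy.spatial.transform import Rotation as Rn
from workcell import bot, eyes, job
def pose():
    o=bot.get_obs(); return np.array(o["eef_pos"]), Rn.from_quat(o["tool_rot"]).as_matrix(), o
def ray(c,u,v,P=None,name=None):
    K=c["K"]; 
    if "R" in c:
        R=np.array(c["R"]);t=np.array(c["t"])
        d=np.array([(u-K[0][2])/K[0][0],(v-K[1][2])/K[1][1],1]); d/=np.linalg.norm(d)
        return -R.T@t, R.T@d
    T=np.array(c["T_tool_cam"]); p,Rt=P
    dx=(u-K[0][2]);dy=(v-K[1][2]); r=np.hypot(dx,dy); th=r/K[0][0]
    d=np.array([np.sin(th)*dx/max(r,1e-9),np.sin(th)*dy/max(r,1e-9),np.cos(th)])
    return p+Rt@T[:3,3], Rt@T[:3,:3]@d
def atz(o,d,z): return o+d*(z-o[2])/d[2]
def proj(c,X,P=None):
    K=c["K"]
    if "R" in c:
        x=np.array(c["R"])@X+np.array(c["t"]); return np.array([K[0][2]+K[0][0]*x[0]/x[2],K[1][2]+K[1][1]*x[1]/x[2]])
    T=np.array(c["T_tool_cam"]); p,Rt=P
    x=T[:3,:3].T@(Rt.T@(np.array(X)-p)-T[:3,3])
    th=np.arctan2(np.hypot(x[0],x[1]),x[2]); s=K[0][0]*th/max(np.hypot(x[0],x[1]),1e-9)
    return np.array([K[0][2]+s*x[0],K[1][2]+s*x[1]])
def tri(rays):
    A=np.zeros((3,3));b=np.zeros(3)
    for o,d in rays:
        M=np.eye(3)-np.outer(d,d);A+=M;b+=M@o
    X=np.linalg.solve(A,b); return X,[np.linalg.norm((np.eye(3)-np.outer(d,d))@(X-o)) for o,d in rays]
def crop(img,u0,v0,u1,v1,k,fn):
    im=cv2.resize(img[v0:v1,u0:u1],None,fx=k,fy=k,interpolation=cv2.INTER_CUBIC)
    im=np.ascontiguousarray(im[...,::-1])
    for u in range((u0+9)//10*10,u1,10):
        x=(u-u0)*k; cv2.line(im,(x,0),(x,12 if u%50==0 else 5),(0,0,255),1)
        if u%(20 if k>4 else 50)==0: cv2.putText(im,str(u),(x+1,22),0,.35,(0,0,255),1)
    for v in range((v0+9)//10*10,v1,10):
        y=(v-v0)*k; cv2.line(im,(0,y),(12 if v%50==0 else 5,y),(0,0,255),1)
        if v%(20 if k>4 else 50)==0: cv2.putText(im,str(v),(14,y+4),0,.35,(0,0,255),1)
    cv2.imwrite("pics/"+fn,im)
import pickle
def snap(name,tag):
    p,R,o=pose(); c=eyes.camera(name); c=dict(c); c["P"]=(p,R)
    pickle.dump(c,open(f"pics/{tag}.pkl","wb")); return c
def load(tag): return pickle.load(open(f"pics/{tag}.pkl","rb"))
E
python3 - <<'E'
from h import *
s=snap("scene","s0"); d=snap("side","d0")
crop(s["color"],160,150,360,300,4,"s0c.png")
crop(d["color"],120,150,360,330,3,"d0c.png")
crop(d["color"],200,160,320,260,6,"d0f.png")
crop(d["color"],290,190,370,250,8,"d0l.png")
crop(d["color"],130,210,240,320,6,"d0s.png")
E
```

```text
(no output)
```

View pics/s0c.png

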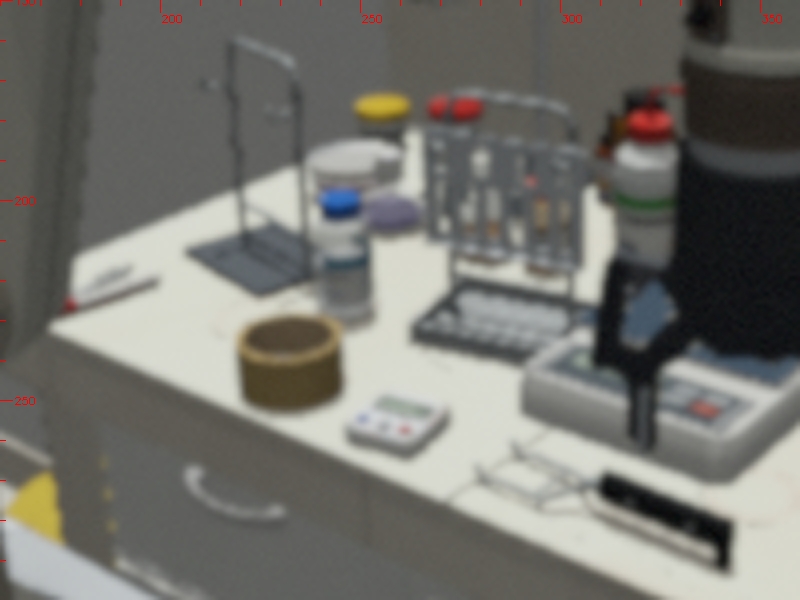

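View pics/d0f.png

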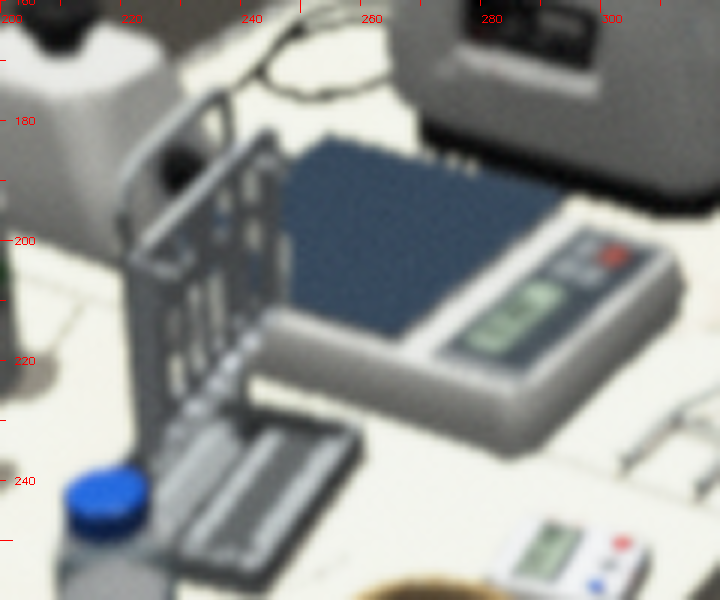

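View pics/d0l.png

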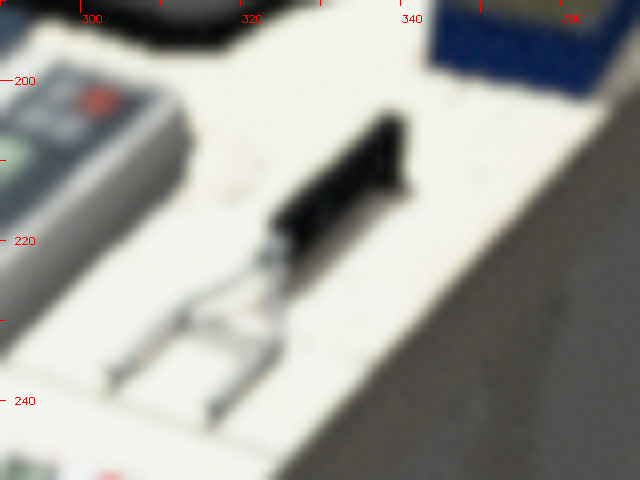

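View pics/d0s.png

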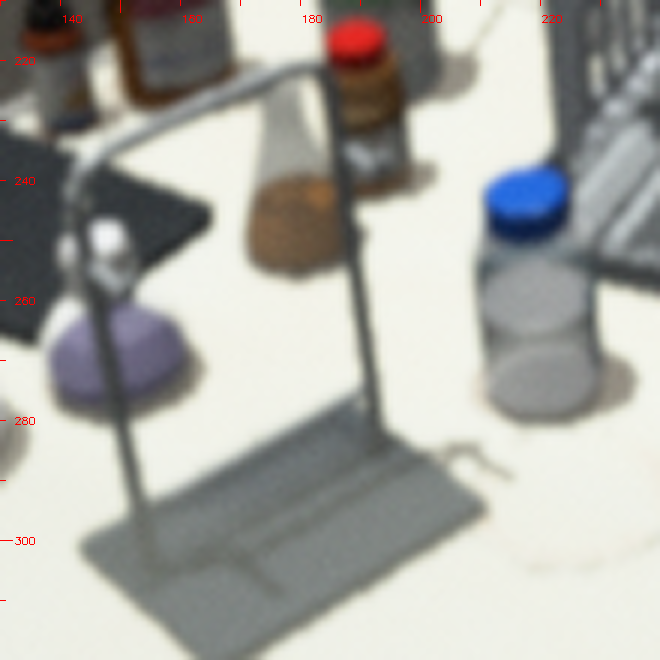

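```bash
python3 - <<'E'
from h import *
s=load("s0"); d=load("d0")
def q(c,pts,z,l):
    for u,v in pts: print(l,(u,v),np.round(atz(*ray(c,u,v),z),3)[:2])
q(d,[(141.5,301),(210,295),(165,318)],0.01,"stor plate")
q(d,[(152.5,305),(190.5,283)],0.01,"stor upr")
q(s,[(206,212),(226,223.5)],0.01,"stor s")
q(d,[(335,205),(338.5,204),(322,220)],0.038,"lifter top d")
q(s,[(310.5,269),(341.5,280)],0.038,"lifter top s")
q(d,[(302,238),(314.5,241.5)],0.014,"tips d"); q(s,[(279,267),(288,261)],0.014,"tips s")
q(d,[(259.5,233),(242,257),(232,228)],0.022,"trough d")
q(s,[(263,232),(303,242)],0.022,"trough s")
print(tri([ray(d,244,182),ray(s,305,184)]),"tray top right")
print(tri([ray(d,220,202),ray(s,266,181)]),"tray top left")
print(tri([ray(d,143.5,237),ray(s,218,160)]),"st top left")
print(tri([ray(d,182,222),ray(s,233,167)]),"st top right")
q(d,[(217,276)],0.0,"bottle d");q(d,[(271,283)],0.0,"tape d"); q(d,[(295,255)],0.0,"timer d")
E
```

```text
stor plate (141.5, 301) [0.643 0.348]
stor plate (210, 295) [0.51  0.238]
stor plate (165, 318) [0.548 0.36 ]
stor upr (152.5, 305) [0.608 0.344]
stor upr (190.5, 283) [0.585 0.229]
stor s (206, 212) [0.538 0.359]
stor s (226, 223.5) [0.512 0.219]
lifter top d (335, 205) [ 0.422 -0.315]
lifter top d (338.5, 204) [ 0.415 -0.327]
lifter top d (322, 220) [ 0.415 -0.204]
lifter top s (310.5, 269) [ 0.407 -0.232]
lifter top s (341.5, 280) [ 0.413 -0.331]
tips d (302, 238) [ 0.435 -0.112]
tips d (314.5, 241.5) [ 0.393 -0.116]
tips s (279, 267) [ 0.391 -0.13 ]
tips s (288, 261) [ 0.435 -0.13 ]
trough d (259.5, 233) [ 0.556 -0.056]
trough d (242, 257) [0.527 0.074]
trough d (232, 228) [ 0.647 -0.034]
trough s (263, 232) [0.525 0.048]
trough s (303, 242) [ 0.549 -0.104]
(array([ 0.61322191, -0.06127873,  0.18945799]), [np.float64(0.007175823342099358), np.float64(0.007175823342099203)]) tray top right
(array([0.58670963, 0.08039056, 0.18618692]), [np.float64(0.0016283043297741398), np.float64(0.0016283043297742185)]) tray top left
(array([0.60190178, 0.33456818, 0.21190997]), [np.float64(0.00036562474362620385), np.float64(0.00036562474362621285)]) st top left
(array([0.58007136, 0.23354469, 0.20744492]), [np.float64(0.0008569815266864035), np.float64(0.0008569815266865221)]) st top right
bottle d (217, 276) [0.552 0.159]
tape d (271, 283) [0.409 0.104]
timer d (295, 255) [ 0.418 -0.041]
```

```bash
cat >> h.py <<'E'
def toolR(a):  # tool down, tool x at angle a (deg)
    c,s=np.cos(np.deg2rad(a)),np.sin(np.deg2rad(a)); return np.array([[c,s,0],[s,-c,0],[0,0,-1.]])
def plan(p1,R1):
    p,R,o=pose()
    dr=Rn.from_matrix(R.T@R1).as_rotvec(); tr=R.T@(np.array(p1)-p)
    print("travel",np.round(tr,4),"dr",np.round(dr,4),"rows",round(np.linalg.norm(tr)/.0625,1),round(np.linalg.norm(dr)/.1867,1))
def here():
    p,R,o=pose(); print("t",round(o["clock"],2),"p",np.round(p,4),"xyaw",round(np.degrees(np.arctan2(R[1,0],R[0,0])),2),"zax",np.round(R[:,2],4),"q",np.round(o["joint_pos"],2),"F",np.round(o["ft_force"],2),"g",round(o["grip_width"],4))
E
python3 -m crank '{"travel":[[0.03,-0.01,0],[0.06,-0.02,0],[0.09,-0.03,0],[0.12,-0.045,0],[0.15,-0.06,0],[0.18,-0.07,-0.01],[0.21,-0.08,-0.02],[0.24,-0.09,-0.02],[0.27,-0.1,-0.02],[0.288,-0.113,-0.02]],"dr":[[0,0,-0.18],[0,0,-0.36],[0,0,-0.54],[0,0,-0.72],[0,0,-0.9],[0,0,-1.08],[0,0,-1.26],[0,0,-1.44],[0,0,-1.62],[0,0,-1.8]],"hand":[0.085,0.085,0.085,0.085,0.085,0.085,0.085,0.085,0.085,0.085]}'
python3 -c "
from h import *
here()"
```

```text
clock: 1.5
eef_pos: [0.4135, -0.2493, 0.2511]
tool_rot: [0.457, 0.89, 0.0, -0.0]
ft_force: [1.0, -1.0, 0.0]
grip_width: 0.0846
t 1.5 p [ 0.4135 -0.2493  0.2511] xyaw 125.63 zax [ 0.e+00  2.e-04 -1.e+00] q [-0.54  0.2   0.    1.38  0.    0.41] F [ 0.97 -0.96  0.03] g 0.0846
```

```bash

python3 -m crank '{"travel":[[0,0,0],[0,0,0],[0,0,0],[0,0,0],[0,0,0],[0,0,0],[0,0,0],[0,0,0],[0,0,0],[0,0,0]],"dr":[[0,0,-0.18],[0,0,-0.36],[0,0,-0.54],[0,0,-0.72],[0,0,-0.9],[0,0,-1.08],[0,0,-1.26],[0,0,-1.44],[0,0,-1.62],[0,0,-1.8]],"hand":[0.085,0.085,0.085,0.085,0.085,0.085,0.085,0.085,0.085,0.085]}' | head -1
python3 -m crank '{"travel":[[0,0,0],[0,0,0],[0,0,0],[0,0,0],[0,0,0]],"dr":[[0,0,-0.18],[0,0,-0.36],[0,0,-0.54],[0,0,-0.72],[0,0,-0.72]],"hand":[0.06,0.06,0.06,0.06,0.06]}'
python3 - <<'E'
from h import *
here()
w=snap("wrist","w1"); s=snap("scene","s1"); d=snap("side","d1")
cv2.imwrite("pics/w1.png",w["color"][...,::-1])
crop(s["color"],160,140,360,290,4,"s1c.png")
crop(d["color"],200,160,320,260,6,"d1f.png")
E
```

```text
clock: 2.75
clock: 3.38
eef_pos: [0.4124, -0.2501, 0.2512]
tool_rot: [-0.704, 0.71, 0.0, -0.0]
ft_force: [-0.6, -0.5, -0.4]
grip_width: 0.0599
t 3.38 p [ 0.4124 -0.2501  0.2512] xyaw -90.5 zax [-2.e-04  1.e-04 -1.e+00] q [-0.55  0.2   0.    1.38  0.   -2.11] F [-0.62 -0.46 -0.36] g 0.0599
```

View pics/w1.png

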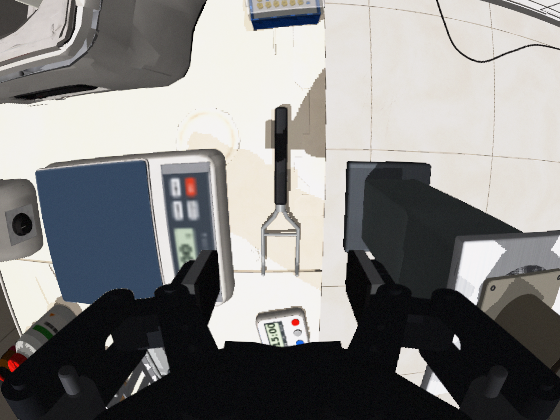

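View pics/s1c.png

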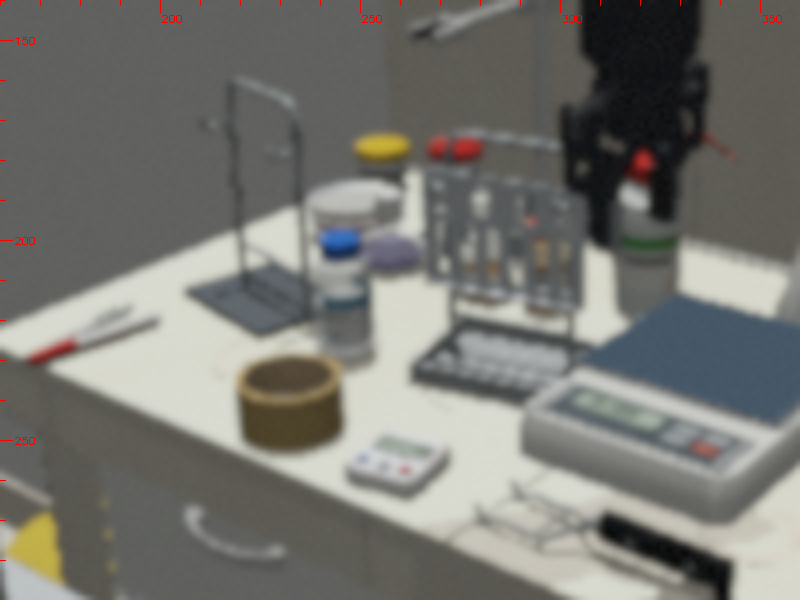

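```bash

python3 - <<'E'
from h import *
w=load("w1")
crop(w["color"],240,95,325,285,4,"w1c.png")
E
```

```text
(no output)
```

View pics/w1c.png

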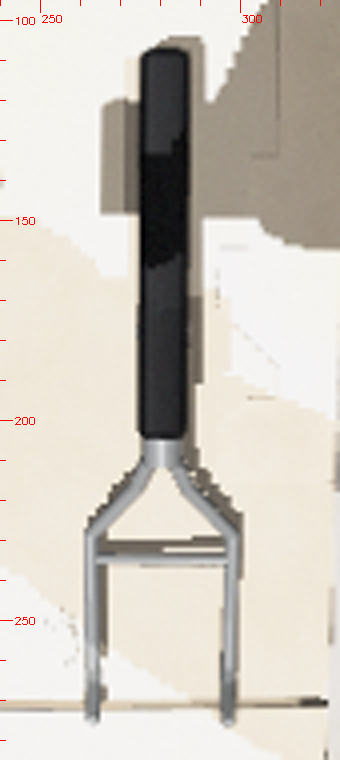

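```bash

python3 - <<'E'
from h import *
w=load("w1"); P=w["P"]
def a(u,v,z): return atz(*ray(w,u,v,P),z)
r=a(281,107,.038); f=a(280.5,204,.038); print(r,f,np.linalg.norm(f-r))
c=[(a(262.8,235,.0095)+a(297.7,235,.0095))/2]; print("cross",c[0])
print("prong gap",np.linalg.norm(a(262.8,250,.0095)-a(297.5,250,.0095)))
t=(a(263,274,.0145)+a(297,275,.0145))/2; print("tip",t)
m=(r+f)/2; d=f-r; print("centre",m,"yaw",np.degrees(np.arctan2(d[1],d[0])),"yaw2",np.degrees(np.arctan2((t-r)[1],(t-r)[0])))
E
```

```text
[ 0.41288236 -0.33420869  0.038     ] [ 0.4145155  -0.22650527  0.038     ] 0.10771580457525748
cross [ 0.41550789 -0.17943328  0.0095    ]
prong gap 0.04411887443067569
tip [ 0.41639427 -0.12680214  0.0145    ]
centre [ 0.41369893 -0.28035698  0.038     ] yaw 89.13127453736296 yaw2 89.0299304817275
```

```bash

python3 - <<'E'
from h import *
plan([0.4138,-0.2704,0.007],toolR(-90.9))
E
```

```text
travel [ 0.0202 -0.0016  0.2443] dr [0.0001 0.     0.0068] rows 3.9 0.0
```

```bash

python3 -m crank '{"travel":[[0.01,-0.001,0.04],[0.02,-0.0015,0.09],[0.02,-0.0015,0.14],[0.02,-0.0015,0.18],[0.02,-0.0015,0.21],[0.02,-0.0015,0.21]],"dr":[[0,0,0.006],[0,0,0.006],[0,0,0.006],[0,0,0.006],[0,0,0.006],[0,0,0.006]],"hand":[0.04,0.04,0.04,0.04,0.04,0.04]}'
python3 - <<'E'
from h import *
here()
w=snap("wrist","w2")
cv2.imwrite("pics/w2.png",w["color"][...,::-1])
plan([0.4138,-0.2704,0.007],toolR(-90.9))
E
```

```text
clock: 4.28
eef_pos: [0.4118, -0.2689, 0.0391]
tool_rot: [-0.702, 0.712, 0.003, -0.001]
ft_force: [-0.2, -0.2, 1.4]
grip_width: 0.0399
t 4.28 p [ 0.4118 -0.2689  0.0391] xyaw -90.8 zax [-0.005   0.0033 -1.    ] q [-0.58  0.4  -0.31  0.86 -0.   -2.14] F [-0.19 -0.21  1.4 ] g 0.0399
travel [ 0.0007 -0.0007  0.0338] dr [0.002  0.0013 0.0021] rows 0.5 0.0
```

View pics/w2.png

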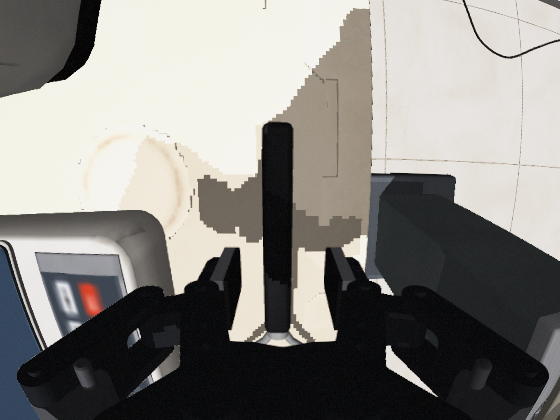

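```bash

python3 -m crank '{"travel":[[0,0,0.012],[0,0,0.024],[0,0,0.031],[0,0,0.031]],"dr":[[0,0,0],[0,0,0],[0,0,0],[0,0,0]],"hand":[0.04,0.04,0.04,0.04]}'
python3 - <<'E'
from h import *
here()
plan([0.4138,-0.2704,0.007],toolR(-90.9))
E
```

```text
clock: 4.82
eef_pos: [0.4133, -0.2699, 0.0097]
tool_rot: [-0.703, 0.712, 0.001, -0.0]
ft_force: [0.3, -0.6, 0.3]
grip_width: 0.0401
t 4.83 p [ 0.4133 -0.2699  0.0097] xyaw -90.73 zax [-1.1e-03  7.0e-04 -1.0e+00] q [-0.58  0.44 -0.34  0.79  0.   -2.14] F [ 0.26 -0.57  0.25] g 0.0401
travel [ 0.0005 -0.0005  0.0027] dr [0.0011 0.0007 0.003 ] rows 0.0 0.0
```

```bash

python3 -m crank '{"travel":[[0,0,0.002],[0,0,0.002],[0,0,0.002],[0,0,0.002],[0,0,0.002],[0,0,0.002]],"dr":[[0,0,0],[0,0,0],[0,0,0],[0,0,0],[0,0,0],[0,0,0]],"hand":[0.04,0.0,0.0,0.0,0.0,0.0]}'
python3 - <<'E'
from h import *
here()
E
```

```text
clock: 5.58
eef_pos: [0.414, -0.2703, 0.0086]
tool_rot: [-0.703, 0.712, -0.0, 0.0]
ft_force: [-1.5, 0.6, 3.4]
grip_width: 0.0129
t 5.58 p [ 0.414  -0.2703  0.0086] xyaw -90.72 zax [ 4.e-04 -3.e-04 -1.e+00] q [-0.58  0.45 -0.34  0.78 -0.   -2.14] F [-1.49  0.63  3.45] g 0.0129
```

```bash

python3 -m crank '{"travel":[[0,0,-0.01],[0,0,-0.03],[0,0,-0.06],[0,0,-0.1],[0,0,-0.15],[0,0,-0.2],[0,0,-0.25],[0,0,-0.3],[0,0,-0.32],[0,0,-0.32]],"dr":[[0,0,0],[0,0,0],[0,0,0],[0,0,0],[0,0,0],[0,0,0],[0,0,0],[0,0,0],[0,0,0],[0,0,0]],"hand":[0,0,0,0,0,0,0,0,0,0]}'
python3 -m crank '{"travel":[[-0.02,-0.003,0],[-0.05,-0.006,0],[-0.08,-0.01,0],[-0.12,-0.015,0],[-0.16,-0.02,0],[-0.2,-0.024,0],[-0.235,-0.028,0],[-0.26,-0.03,0],[-0.27,-0.032,0],[-0.27,-0.032,0]],"dr":[[0,0,0.14],[0,0,0.28],[0,0,0.42],[0,0,0.56],[0,0,0.7],[0,0,0.84],[0,0,0.98],[0,0,1.12],[0,0,1.26],[0,0,1.38]],"hand":[0,0,0,0,0,0,0,0,0,0]}'
python3 - <<'E'
from h import *
here()
w=snap("wrist","w3"); s=snap("scene","s3"); d=snap("side","d3")
cv2.imwrite("pics/w3.png",w["color"][...,::-1])
cv2.imwrite("pics/s3.png",s["color"][...,::-1])
cv2.imwrite("pics/d3.png",d["color"][...,::-1])
E
```

```text
clock: 6.82
eef_pos: [0.4145, -0.2705, 0.3301]
tool_rot: [-0.703, 0.712, -0.002, 0.0]
ft_force: [-1.5, 0.3, -2.4]
grip_width: 0.0128
clock: 8.07
eef_pos: [0.4483, 0.0004, 0.3262]
tool_rot: [-0.088, 0.996, 0.0, -0.002]
ft_force: [0.2, 0.7, -1.5]
grip_width: 0.0132
t 8.07 p [4.483e-01 4.000e-04 3.262e-01] xyaw -169.91 zax [-3.9e-03  2.0e-04 -1.0e+00] q [ 0.    0.12  0.1   1.56  0.   -0.18] F [ 0.25  0.65 -1.5 ] g 0.0132
```

View pics/w3.png

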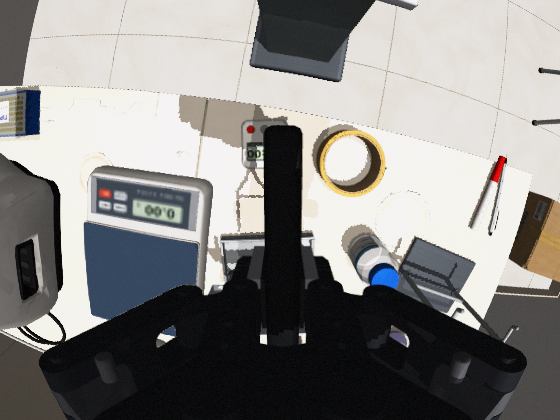

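View pics/d3.png

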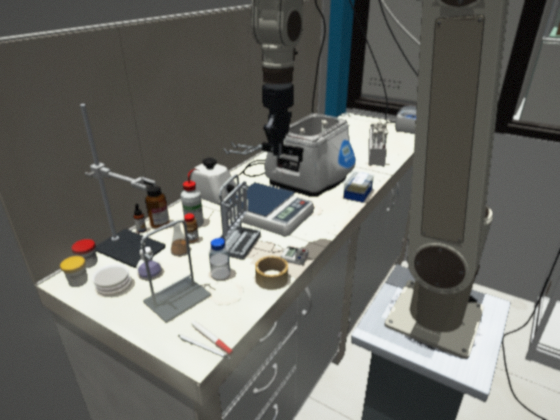

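```bash

python3 -m crank '{"travel":[[0,0,0],[0,0,0],[0,0,0],[0,0,0],[0,0,0],[0,0,0],[0,0,0],[0,0,0],[0,0,0],[0,0,0]],"dr":[[0,0,0.18],[0,0,0.36],[0,0,0.54],[0,0,0.72],[0,0,0.9],[0,0,1.08],[0,0,1.26],[0,0,1.44],[0,0,1.62],[0,0,1.75]],"hand":[0,0,0,0,0,0,0,0,0,0]}'
python3 -m crank '{"travel":[[0,0,0],[0,0,0]],"dr":[[0,0,0],[0,0,0]],"hand":[0,0]}' | head -1
python3 - <<'E'
from h import *
here()
w=snap("wrist","w4")
cv2.imwrite("pics/w4.png",w["color"][...,::-1])
E
```

```text
clock: 9.48
eef_pos: [0.4488, -0.0009, 0.3274]
tool_rot: [0.709, 0.706, -0.001, -0.001]
ft_force: [-0.4, 0.6, -1.0]
grip_width: 0.0131
clock: 9.72
t 9.72 p [ 0.449  -0.0008  0.3279] xyaw 90.07 zax [-8.e-04  0.e+00 -1.e+00] q [-0.    0.12  0.1   1.56  0.    1.57] F [ 0.3  -0.21 -2.07] g 0.0131
```

View pics/w4.png

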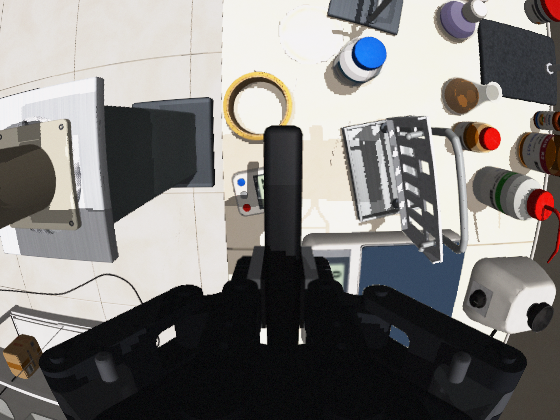

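```bash

python3 - <<'E'
from h import *
w=load("w4")
crop(w["color"],380,105,475,190,8,"w4a.png")
crop(w["color"],380,180,475,265,7,"w4b.png")
E
```

```text
(no output)
```

View pics/w4a.png

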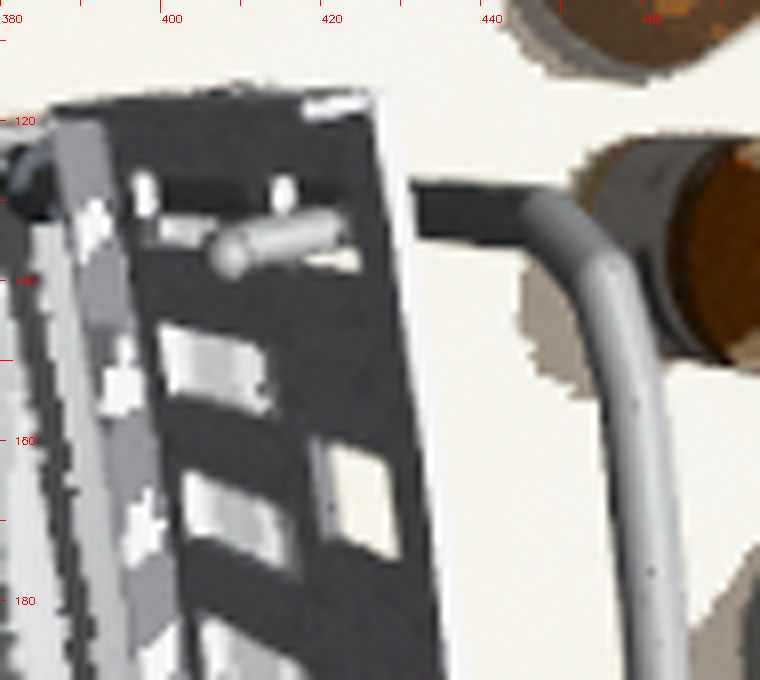

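View pics/w4b.png

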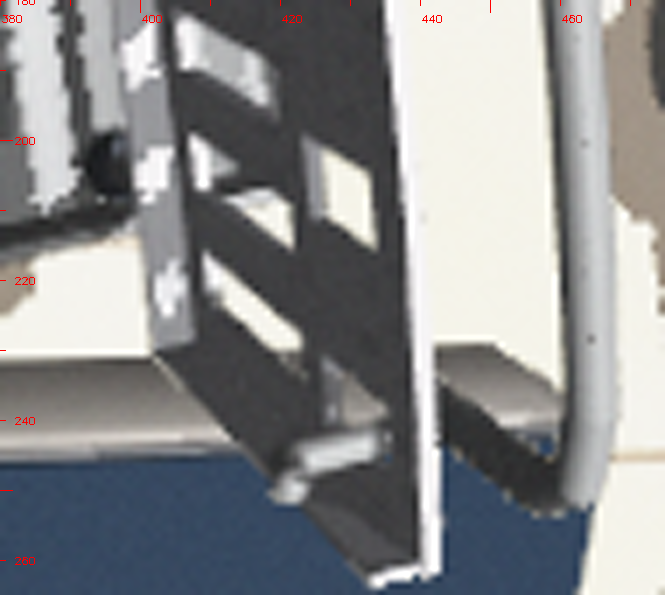

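```bash

python3 - <<'E'
from h import *
w=load("w4"); P=w["P"]
def a(u,v,z): return atz(*ray(w,u,v,P),z)
pl=a(409,136.3,.180); pr=a(421.4,250.3,.180); print("peg ends",pl,pr,np.linalg.norm(pl-pr))
tl=a(428.3,116.5,.185); trr=a(441.5,261.8,.185); print("tray top",tl,trr,np.linalg.norm(tl-trr))
wl=[a(428.5,161,.173),a(430,175,.173)]; wr=[a(432.1,203.6,.173),a(434,215.7,.173)]
print("winL",wl,"winR",wr)
wlm=sum(wl)/2; wrm=sum(wr)/2; print(wlm,wrm,np.linalg.norm(wlm-wrm))
for A,B in((pl,pr),(tl,trr),(wlm,wrm)):
    d=A-B; print("yaw",np.degrees(np.arctan2(-d[0],d[1])),"mid",(A+B)/2)
E
```

```text
peg ends [0.56640357 0.05766557 0.18      ] [ 0.59127053 -0.05607111  0.18      ] 0.1164233599136509
tray top [0.58357365 0.07756331 0.185     ] [ 0.61506433 -0.06800466  0.185     ] 0.14893520392933188
winL [array([0.59183806, 0.03454392, 0.173     ]), array([0.59470245, 0.02068359, 0.173     ])] winR [array([ 0.6002513 , -0.00845368,  0.173     ]), array([ 0.60414883, -0.02121178,  0.173     ])]
[0.59327025 0.02761375 0.173     ] [ 0.60220006 -0.01483273  0.173     ] 0.043375634312483105
yaw 12.332865846787053 mid [0.57883705 0.00079723 0.18      ]
yaw 12.206681600056903 mid [0.59931899 0.00477932 0.185     ]
yaw 11.88052652297465 mid [0.59773516 0.00639051 0.173     ]
```

```bash

python3 - <<'E'
from h import *
w=load("w4"); P=w["P"]
p,R=P
for X in [(.0651,0.007,-.0294),(.0651,-.007,-.0294),(.0651,.007,-.0054),(.0651,0,-.0294)]:
    print(X,proj(w,p+R@np.array(X),P))
crop(w["color"],250,110,320,270,4,"w4h.png")
s=snap("scene","s4"); d=snap("side","d4")
# predicted tips & seat in side/scene
for n,c in (("scene",s),("side",d)):
    for X in [(-.144,.022,-.005),(-.144,-.022,-.005),(-.135,.022,.0036),(-.0449,0,-.0294),(-.082,.022,-.001),(-.082,-.022,-.001)]:
        print(n,X,np.round(proj(c,p+R@np.array(X)),1))
crop(s["color"],270,100,370,180,8,"s4c.png")
crop(d["color"],210,120,310,190,8,"d4c.png")
E
```

```text
(0.0651, 0.007, -0.0294) [303.45909403 125.35782496]
(0.0651, -0.007, -0.0294) [262.58456142 125.3688692 ]
(0.0651, 0.007, -0.0054) [299.73234195 125.2075152 ]
(0.0651, 0, -0.0294) [283.02489632 125.25393882]
scene (-0.144, 0.022, -0.005) [299.2 158.4]
scene (-0.144, -0.022, -0.005) [289.6 162.2]
scene (-0.135, 0.022, 0.0036) [296.6 160.8]
scene (-0.0449, 0, -0.0294) [266.7 146.2]
scene (-0.082, 0.022, -0.001) [281.8 156.1]
scene (-0.082, -0.022, -0.001) [272.  159.8]
side (-0.144, 0.022, -0.005) [299.3 134.2]
side (-0.144, -0.022, -0.005) [313.2 137.1]
side (-0.135, 0.022, 0.0036) [297.7 138.1]
side (-0.0449, 0, -0.0294) [287.9 138.1]
side (-0.082, 0.022, -0.001) [287.9 142.4]
side (-0.082, -0.022, -0.001) [302.1 145.6]
```

View pics/w4h.png

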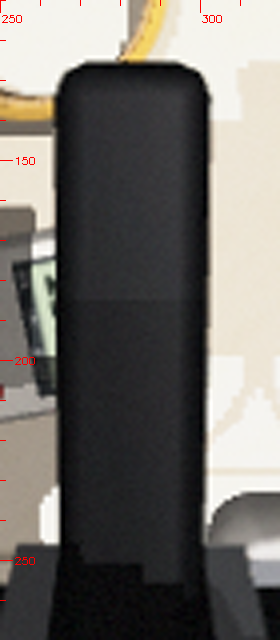

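View pics/s4c.png

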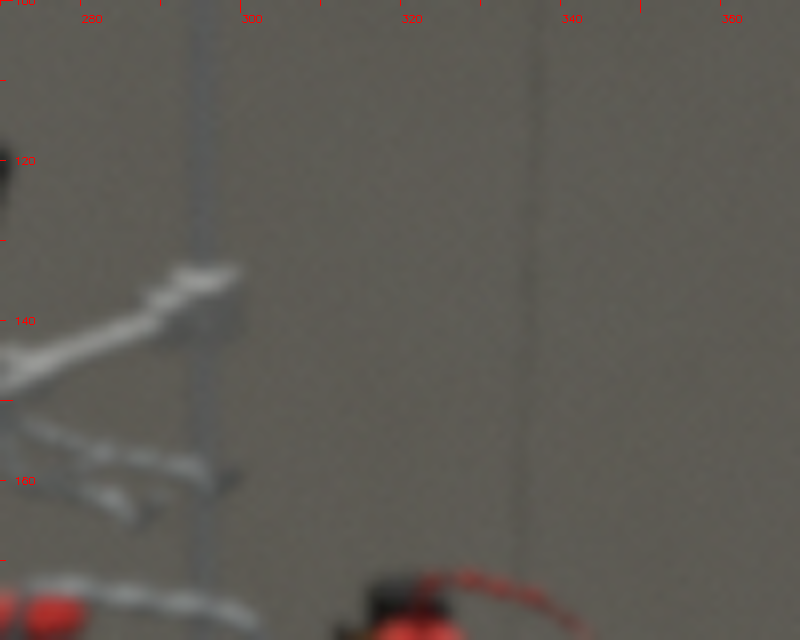

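View pics/d4c.png

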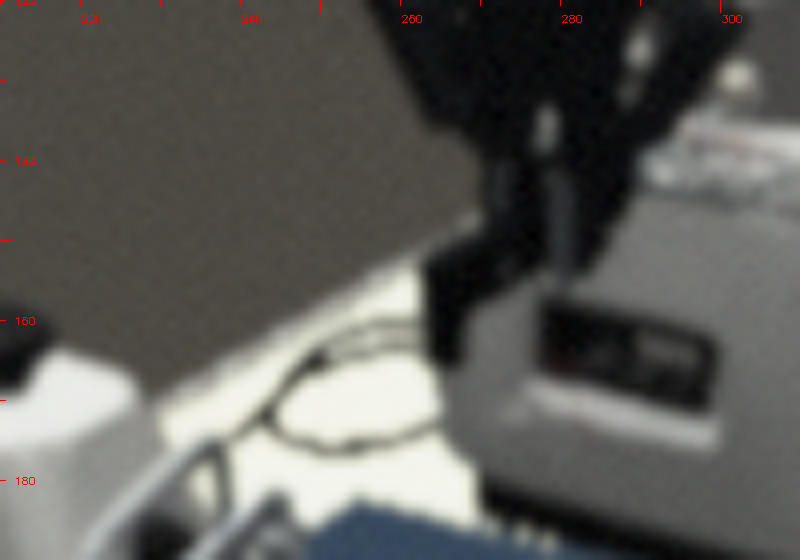

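```bash

python3 -m crank '{"travel":[[0.03,-0.004,0],[0.07,-0.008,0],[0.11,-0.012,0],[0.15,-0.017,0],[0.19,-0.022,0],[0.23,-0.027,0],[0.26,-0.03,0],[0.27,-0.03,0],[0.27,-0.03,0],[0.27,-0.03,0]],"dr":[[0,0,0],[0,0,0],[0,0,0],[0,0,0],[0,0,0],[0,0,0],[0,0,0],[0,0,0],[0,0,0],[0,0,0]],"hand":[0,0,0,0,0,0,0,0,0,0]}'
python3 - <<'E'
from h import *
here()
w=snap("wrist","w5")
cv2.imwrite("pics/w5.png",w["color"][...,::-1])
E
```

```text
clock: 11.12
eef_pos: [0.4197, 0.2685, 0.3283]
tool_rot: [0.708, 0.706, -0.0, 0.0]
ft_force: [-0.1, -0.4, -1.8]
grip_width: 0.0129
t 11.12 p [0.4197 0.2685 0.3283] xyaw 89.89 zax [-1.e-04 -5.e-04 -1.e+00] q [ 0.57  0.22  0.23  1.58 -0.    2.14] F [-0.13 -0.4  -1.76] g 0.0129
```

View pics/w5.png

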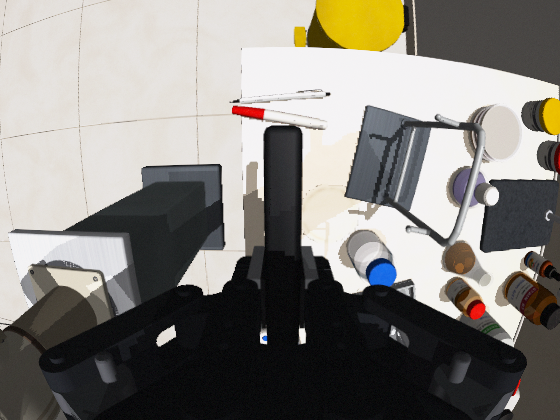

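```bash

python3 - <<'E'
from h import *
w=load("w5")
crop(w["color"],395,100,495,175,8,"w5a.png")
crop(w["color"],390,190,490,260,8,"w5b.png")
crop(w["color"],330,95,430,275,4,"w5c.png")
E
```

```text
(no output)
```

View pics/w5a.png

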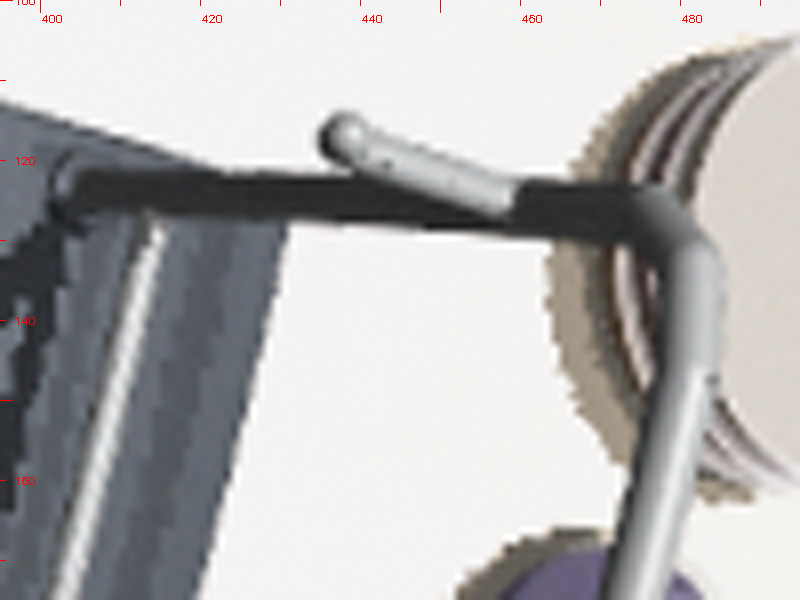

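View pics/w5b.png

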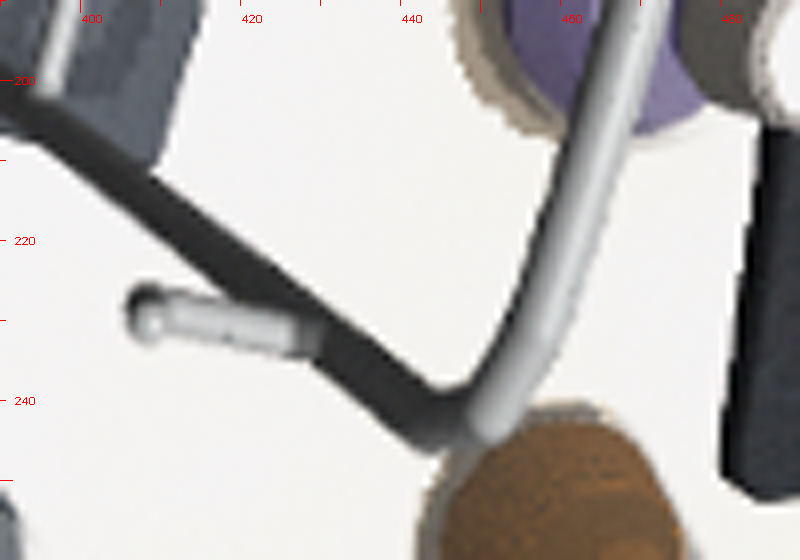

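View pics/w5c.png

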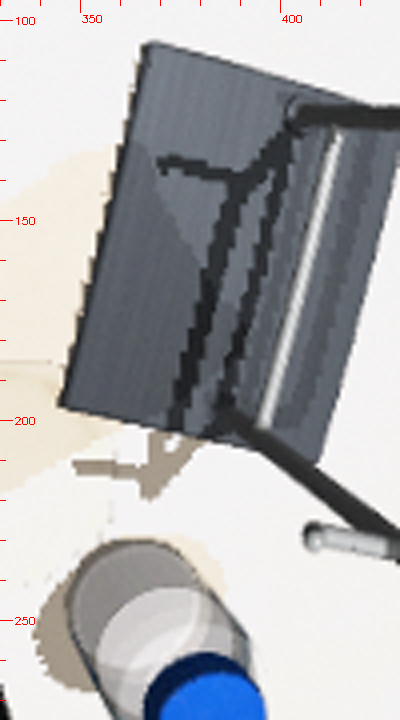

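```bash

python3 - <<'E'
from h import *
for tag,l,r in (("w5",(438.4,116.7),(408.5,229)),("w4",(409,136.3),(421.4,250.3))):
    w=load(tag); P=w["P"]
    def a(u,v,z): return atz(*ray(w,u,v,P),z)
    pl=a(*l,.178); pr=a(*r,.178); print(tag,pl,pr,np.linalg.norm(pl-pr))
    d=pl-pr; y=np.arctan2(-d[0],d[1]); m=(pl+pr)/2; X=np.array([np.cos(y),np.sin(y)]); print("yaw",np.degrees(y),"mid",m,"origin@-25",m[:2]+.025*X)
w=load("w5");P=w["P"]
c=[a(367.3,105.8,.01),a(345,197,.01),a(408,211,.01)]
print("plate corners",c,np.linalg.norm(c[0]-c[1]),np.linalg.norm(c[1]-c[2]))
d=c[0]-c[1]; y=np.arctan2(-d[0],d[1]); X=np.array([np.cos(y),np.sin(y)]);print("yaw",np.degrees(y),"origin",((c[0]+c[1])/2)[:2]+.06*X)
print("bars: upright bases", a(403,123,.01),a(385,198,.01))
b=load("w5"); 
# bottle base
print("bottle cap", a(381,273,.113)); print("bottle base",a(366,250,0.0))
s=load("s3"); d=load("d3")
for c,n in((s,"s"),(d,"d")):
    pass
E
```

```text
w5 [0.56927558 0.34732858 0.178     ] [0.54527285 0.23512894 0.178     ] 0.11473836290010443
yaw -12.075203333198605 mid [0.55727422 0.29122876 0.178     ] origin@-25 [0.58172106 0.28599887]
w4 [0.56721554 0.0576181  0.178     ] [ 0.59225412 -0.05690356  0.178     ] 0.11722687449047582
yaw 12.3328658467871 mid [5.79734831e-01 3.57272485e-04 1.78000000e-01] origin@-25 [0.60415791 0.00569704]
plate corners [array([0.54081016, 0.36329655, 0.01      ]), array([0.51142937, 0.2293948 , 0.01      ]), array([0.61344794, 0.20771264, 0.01      ])] 0.13708723034981038 0.1042971933362414
yaw -12.375744959814474 origin [0.58472555 0.28348636]
bars: upright bases [0.5963313  0.34126069 0.01      ] [0.57355771 0.22809824 0.01      ]
bottle cap [0.54328289 0.1551772  0.113     ]
bottle base [0.55249375 0.14077729 0.        ]
```

```bash

python3 -m crank '{"travel":[[-0.03,0,0],[-0.07,0,0],[-0.11,0,0],[-0.15,0,0],[-0.19,0,0],[-0.22,0,0],[-0.25,0,0],[-0.28,0,0],[-0.302,0,0],[-0.302,0,0]],"dr":[[0,0,-0.18],[0,0,-0.36],[0,0,-0.54],[0,0,-0.72],[0,0,-0.9],[0,0,-1.08],[0,0,-1.26],[0,0,-1.44],[0,0,-1.62],[0,0,-1.785]],"hand":[0,0,0,0,0,0,0,0,0,0]}'
python3 -m crank '{"travel":[[0,0,0],[0,0,0]],"dr":[[0,0,0],[0,0,0]],"hand":[0,0]}' | head -1
python3 - <<'E'
from h import *
here()
plan([.4188,-.0339,.162],toolR(192.3))
E
```

```text
clock: 12.42
eef_pos: [0.4187, -0.0348, 0.3286]
tool_rot: [-0.107, 0.994, -0.0, 0.0]
ft_force: [-0.0, 0.1, -2.4]
grip_width: 0.0132
clock: 12.68
t 12.68 p [ 0.419  -0.0328  0.3285] xyaw -167.95 zax [ 4.e-04 -1.e-04 -1.e+00] q [-0.08  0.06  0.04  1.55 -0.   -0.29] F [-0.06 -0.89 -0.73] g 0.0133
travel [ 0.0005 -0.001   0.1665] dr [-0.0001  0.0003 -0.0043] rows 2.7 0.0
```

```bash

python3 -m crank '{"travel":[[0,-0.001,0.03],[0,-0.001,0.07],[0,-0.001,0.11],[0,-0.001,0.145],[0,-0.001,0.1665],[0,-0.001,0.1665],[0,-0.001,0.1665]],"dr":[[0,0,-0.004],[0,0,-0.004],[0,0,-0.004],[0,0,-0.004],[0,0,-0.004],[0,0,-0.004],[0,0,-0.004]],"hand":[0,0,0,0,0,0,0]}'
python3 - <<'E'
from h import *
here()
plan([.4188,-.0339,.162],toolR(192.3))
s=snap("scene","s6"); d=snap("side","d6")
crop(s["color"],250,150,350,225,8,"s6c.png")
crop(d["color"],210,160,310,235,8,"d6c.png")
E
```

```text
clock: 13.55
eef_pos: [0.4202, -0.0335, 0.1628]
tool_rot: [-0.108, 0.994, -0.0, 0.001]
ft_force: [1.3, -0.0, -0.9]
grip_width: 0.0131
t 13.55 p [ 0.4202 -0.0335  0.1628] xyaw -167.57 zax [ 1.6e-03 -1.0e-04 -1.0e+00] q [-0.08  0.13 -0.32  1.12  0.   -0.3 ] F [ 1.28 -0.05 -0.87] g 0.0131
travel [ 0.0014 -0.0001  0.0008] dr [-0.0005  0.0015  0.0022] rows 0.0 0.0
```

View pics/s6c.png

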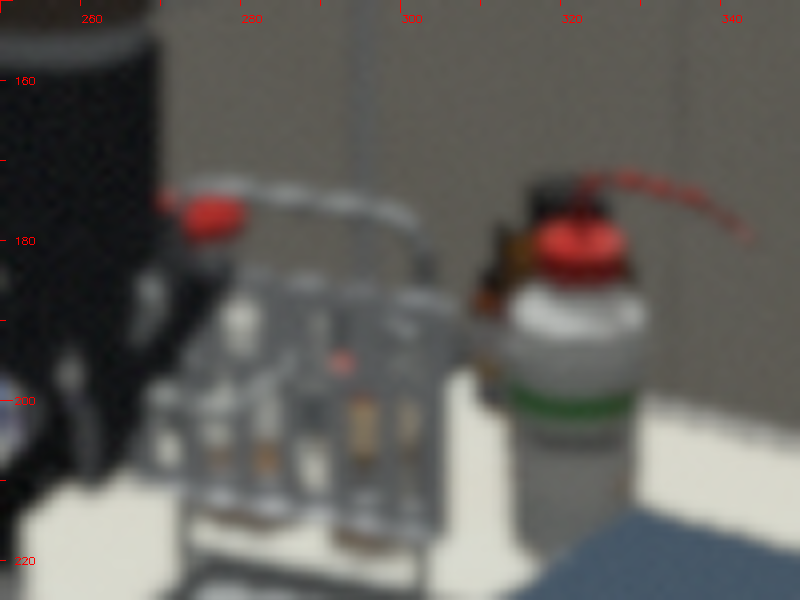

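View pics/d6c.png

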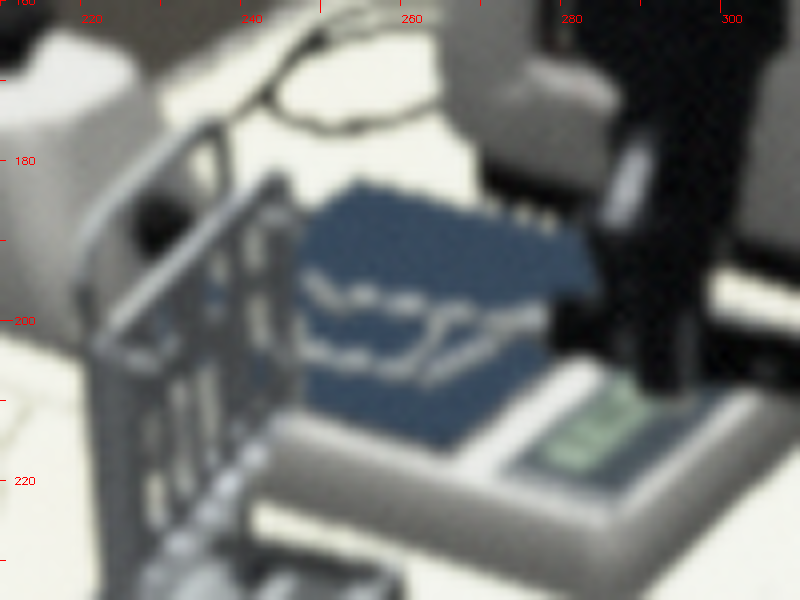

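```bash

python3 - <<'E'
from h import *
d=load("d6");s=load("s6"); p,R=d["P"]
for nm,X in (("seatR",(-.135,-.022,.0061)),("tipR",(-.144,-.022,-.0049)),("crossR",(-.09,-.022,-.001)),("crossL",(-.09,.022,-.001))):
    print(nm,np.round(proj(d,p+R@np.array(X)),1),np.round(proj(s,p+R@np.array(X)),1))
E
```

```text
seatR [252.1 198.7] [285.3 197.8]
tipR [249.1 194.9] [286.4 193.8]
crossR [266.5 199.1] [279.1 200.7]
crossL [260.8 206.2] [266.9 198.5]
```

```bash

python3 -m crank '{"travel":[[-0.008,0,0],[-0.016,0,0],[-0.024,0,0],[-0.032,0,0],[-0.04,0,0],[-0.048,0,0],[-0.049,0,0],[-0.049,0,0],[-0.049,0,0]],"dr":[[0,0,0],[0,0,0],[0,0,0],[0,0,0],[0,0,0],[0,0,0],[0,0,0],[0,0,0],[0,0,0]],"hand":[0,0,0,0,0,0,0,0,0]}'
python3 - <<'E'
from h import *
here()
plan([.4676,-.0233,.162],toolR(192.3))
s=snap("scene","s7"); d=snap("side","d7")
crop(s["color"],250,150,350,225,8,"s7c.png")
crop(d["color"],200,160,300,235,8,"d7c.png")
E
```

```text
clock: 14.78
eef_pos: [0.4669, -0.023, 0.1618]
tool_rot: [-0.108, 0.994, 0.0, -0.0]
ft_force: [1.3, -0.1, -1.6]
grip_width: 0.0132
t 14.78 p [ 0.4669 -0.023   0.1618] xyaw -167.56 zax [-3.e-04  0.e+00 -1.e+00] q [-0.05  0.22 -0.21  1.14 -0.   -0.27] F [ 1.31 -0.05 -1.59] g 0.0132
travel [-0.0006 -0.0004 -0.0002] dr [ 0.0001 -0.0003  0.0025] rows 0.0 0.0
```

View pics/d7c.png

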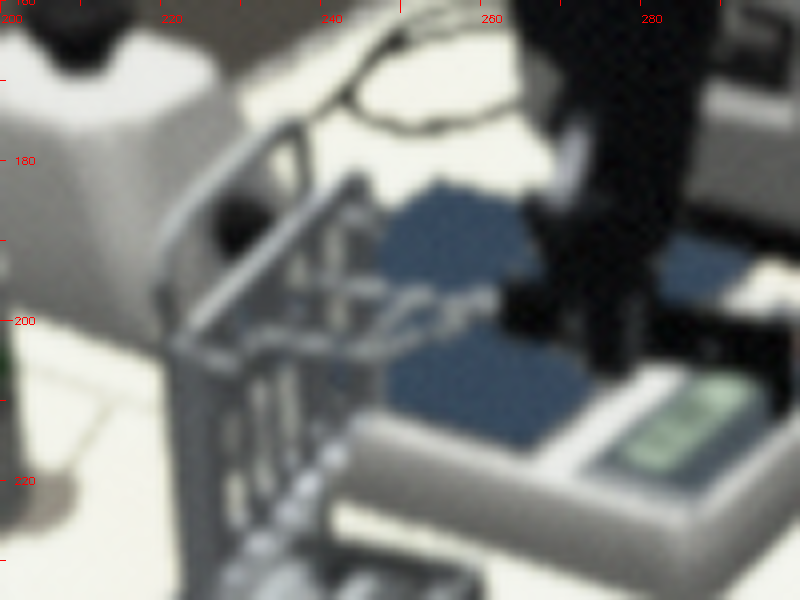

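View pics/s7c.png

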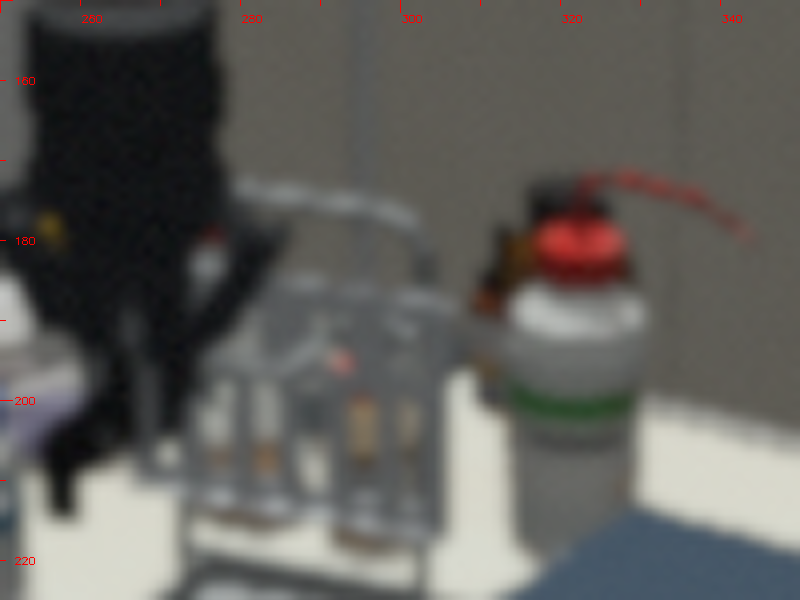

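```bash

python3 -m crank '{"travel":[[0,0,-0.004],[0,0,-0.008],[0,0,-0.011],[0,0,-0.014],[0,0,-0.017],[0,0,-0.02],[0,0,-0.023],[0,0,-0.026],[0,0,-0.028],[0,0,-0.028]],"dr":[[0,0,0],[0,0,0],[0,0,0],[0,0,0],[0,0,0],[0,0,0],[0,0,0],[0,0,0],[0,0,0],[0,0,0]],"hand":[0,0,0,0,0,0,0,0,0,0]}'
python3 - <<'E'
from h import *
here()
s=snap("scene","s8"); d=snap("side","d8")
crop(s["color"],250,150,350,225,8,"s8c.png")
crop(d["color"],200,160,300,235,8,"d8c.png")
E
```

```text
clock: 16.12
eef_pos: [0.4674, -0.023, 0.19]
tool_rot: [-0.108, 0.994, -0.0, 0.0]
ft_force: [0.9, -0.3, -2.4]
grip_width: 0.0129
t 16.12 p [ 0.4674 -0.023   0.19  ] xyaw -167.56 zax [ 4.e-04 -0.e+00 -1.e+00] q [-0.05  0.2  -0.16  1.21  0.   -0.27] F [ 0.89 -0.26 -2.38] g 0.0129
```

View pics/d8c.png

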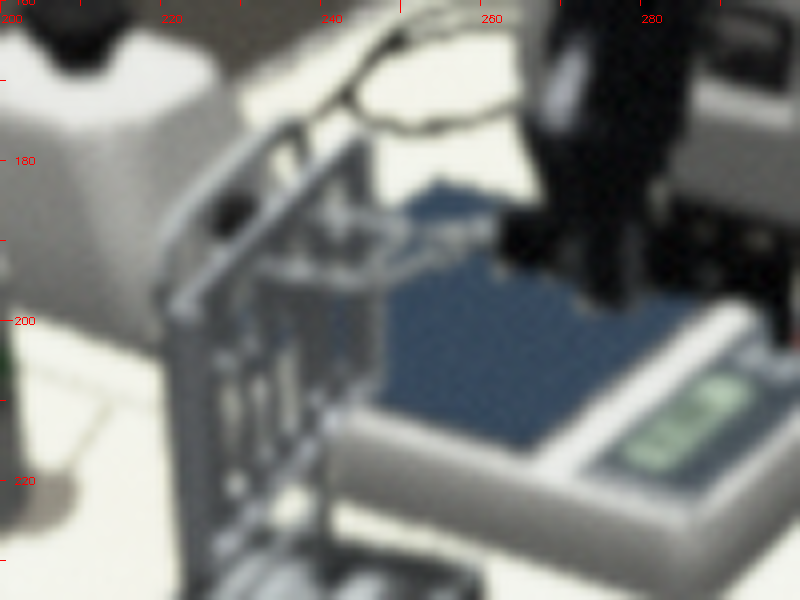

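View pics/s8c.png

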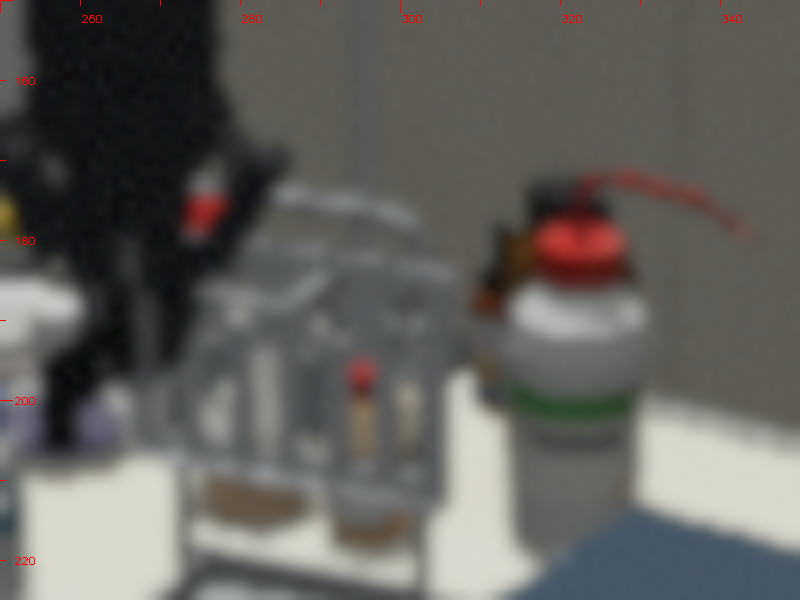

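```bash

python3 -m crank '{"travel":[[0.003,0,0],[0.008,0,0],[0.014,0,0],[0.02,0,0],[0.026,0,0],[0.032,0,0],[0.037,0,0],[0.04,0,0],[0.04,0,0],[0.04,0,0]],"dr":[[0,0,0],[0,0,0],[0,0,0],[0,0,0],[0,0,0],[0,0,0],[0,0,0],[0,0,0],[0,0,0],[0,0,0]],"hand":[0,0,0,0,0,0,0,0,0,0]}'
python3 - <<'E'
from h import *
here()
s=snap("scene","s9"); d=snap("side","d9")
crop(s["color"],250,150,350,225,8,"s9c.png")
crop(d["color"],200,160,300,235,8,"d9c.png")
E
```

```text
clock: 17.48
eef_pos: [0.4284, -0.0316, 0.1899]
tool_rot: [-0.108, 0.994, -0.0, 0.0]
ft_force: [0.1, 0.1, -2.1]
grip_width: 0.0134
t 17.48 p [ 0.4284 -0.0316  0.1899] xyaw -167.56 zax [ 3.e-04  0.e+00 -1.e+00] q [-0.07  0.13 -0.25  1.2   0.   -0.29] F [ 0.07  0.07 -2.14] g 0.0134
```

View pics/d9c.png

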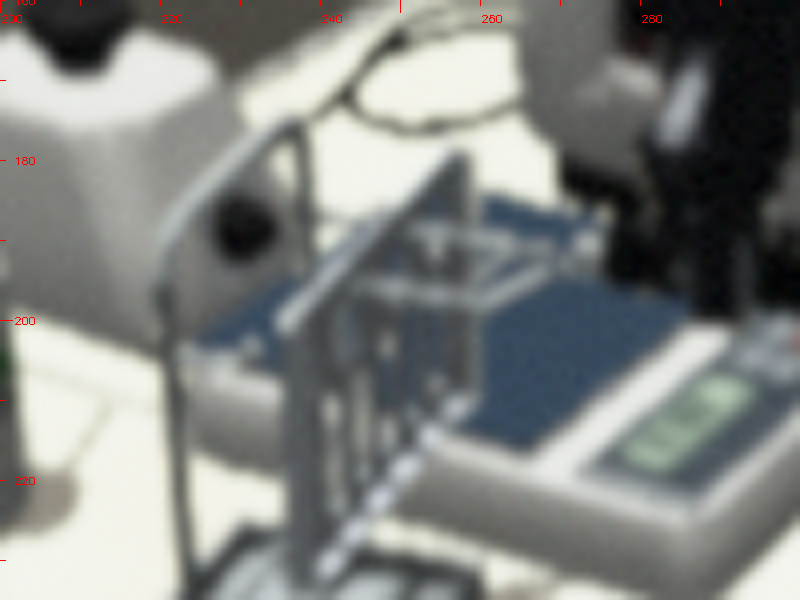

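View pics/s9c.png

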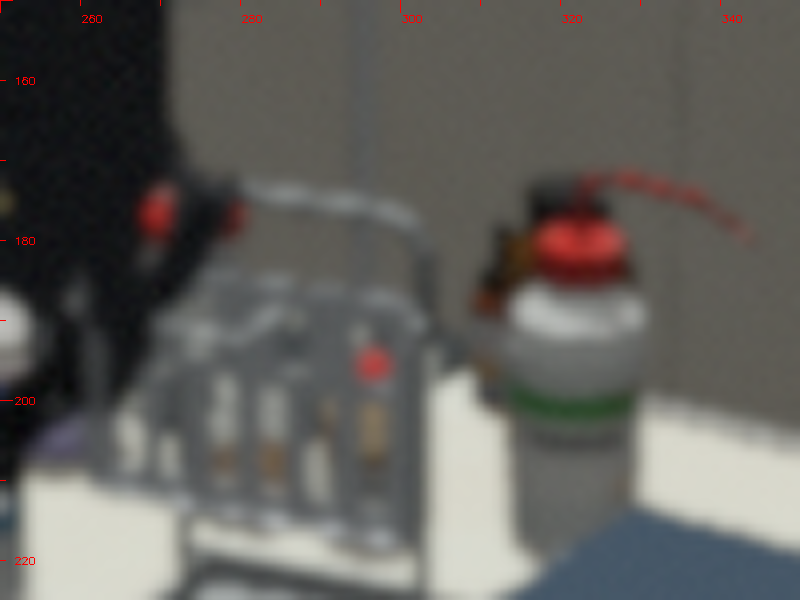

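```bash

python3 -m crank '{"travel":[[0.005,0,0],[0.012,0,-0.002],[0.02,0,-0.006],[0.028,0,-0.013],[0.036,0,-0.022],[0.044,0,-0.032],[0.051,0,-0.042],[0.056,0,-0.051],[0.059,0,-0.059],[0.06,0,-0.063]],"dr":[[0,0,0],[0,0,0],[0,0,0],[0,0,0],[0,0,0],[0,0,0],[0,0,0],[0,0,0],[0,0,0],[0,0,0]],"hand":[0,0,0,0,0,0,0,0,0,0]}'
python3 -m crank '{"travel":[[0,0,0],[0,0,0]],"dr":[[0,0,0],[0,0,0]],"hand":[0,0]}' | head -1
python3 - <<'E'
from h import *
here()
d=snap("side","d10"); crop(d["color"],200,130,340,240,5,"d10c.png")
plan([.364,.3328,.254],toolR(180-12.2))
E
```

```text
clock: 18.82
eef_pos: [0.3698, -0.0446, 0.2534]
tool_rot: [-0.108, 0.994, -0.0, 0.0]
ft_force: [0.2, 0.7, -2.6]
grip_width: 0.013
clock: 19.08
t 19.07 p [ 0.3695 -0.0445  0.2525] xyaw -167.55 zax [-7.e-04  1.e-04 -1.e+00] q [-0.12 -0.02 -0.24  1.35 -0.   -0.34] F [-0.19  0.13 -3.1 ] g 0.0133
travel [-0.076   0.3696 -0.0015] dr [ 2.000e-04 -8.000e-04  4.302e-01] rows 6.0 2.3
```

View pics/d10c.png

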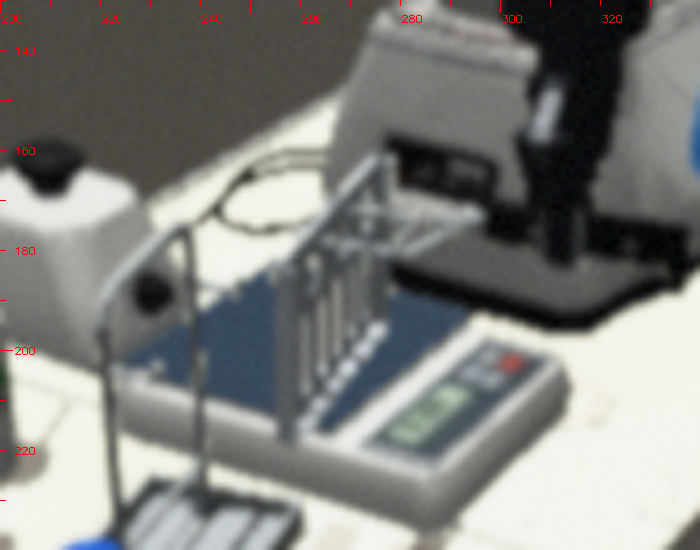

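```bash

python3 -m crank '{"travel":[[-0.002,0.006,0],[-0.004,0.018,0],[-0.007,0.035,0],[-0.012,0.056,0],[-0.016,0.079,0],[-0.021,0.103,0],[-0.026,0.128,0],[-0.032,0.153,0],[-0.037,0.178,0],[-0.042,0.203,0]],"dr":[[0,0,0.007],[0,0,0.02],[0,0,0.04],[0,0,0.064],[0,0,0.09],[0,0,0.118],[0,0,0.147],[0,0,0.177],[0,0,0.207],[0,0,0.236]],"hand":[0,0,0,0,0,0,0,0,0,0]}'
python3 - <<'E'
from h import *
here()
plan([.364,.3328,.254],toolR(180-12.2))
E
```

```text
clock: 20.38
eef_pos: [0.3666, 0.164, 0.2526]
tool_rot: [0.01, 1.0, 0.0, -0.0]
ft_force: [0.6, -0.3, -1.6]
grip_width: 0.013
t 20.38 p [0.3666 0.164  0.2526] xyaw 178.88 zax [-5.e-04  1.e-04 -1.e+00] q [ 0.42  0.04 -0.18  1.35  0.    0.44] F [ 0.55 -0.31 -1.63] g 0.013
travel [ 0.0059  0.1687 -0.0014] dr [ 1.000e-04 -5.000e-04  1.934e-01] rows 2.7 1.0
```

```bash

python3 -m crank '{"travel":[[0.001,0.025,0],[0.002,0.05,0],[0.003,0.074,0],[0.004,0.097,0],[0.005,0.118,0],[0.005,0.136,0],[0.006,0.15,0],[0.006,0.16,0],[0.006,0.166,0],[0.006,0.169,0]],"dr":[[0,0,0.028],[0,0,0.057],[0,0,0.085],[0,0,0.111],[0,0,0.135],[0,0,0.155],[0,0,0.171],[0,0,0.183],[0,0,0.19],[0,0,0.193]],"hand":[0,0,0,0,0,0,0,0,0,0]}'
python3 -m crank '{"travel":[[0,0,0],[0,0,0],[0,0,0]],"dr":[[0,0,0],[0,0,0],[0,0,0]],"hand":[0,0,0]}' | head -1
python3 - <<'E'
from h import *
here()
plan([.364,.3328,.1905],toolR(180-12.2))
d=snap("side","d11"); cv2.imwrite("pics/d11.png",d["color"][...,::-1]);crop(d["color"],140,180,280,300,5,"d11c.png")
s=snap("scene","s11"); crop(s["color"],180,130,300,230,6,"s11c.png")
w=snap("wrist","w11");cv2.imwrite("pics/w11.png",w["color"][...,::-1])
E
```

```text
clock: 21.62
eef_pos: [0.364, 0.3319, 0.2526]
tool_rot: [0.106, 0.994, -0.0, -0.0]
ft_force: [-0.4, -0.2, -2.9]
grip_width: 0.0128
clock: 22.0
t 22.0 p [0.3641 0.3315 0.2529] xyaw 167.84 zax [ 1.e-04  0.e+00 -1.e+00] q [ 0.74  0.22  0.03  1.38 -0.    0.95] F [ 0.46 -0.88 -1.78] g 0.0133
travel [0.0004 0.0012 0.0624] dr [0.0001 0.0001 0.0007] rows 1.0 0.0
```

View pics/d11c.png

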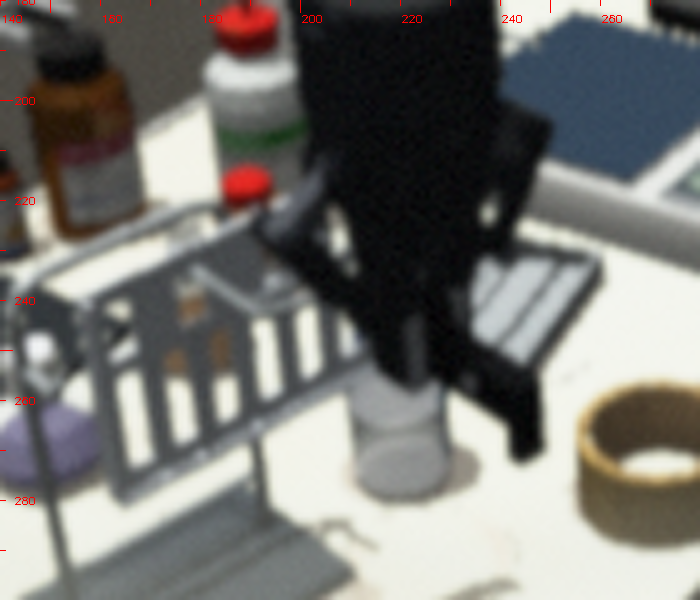

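View pics/s11c.png

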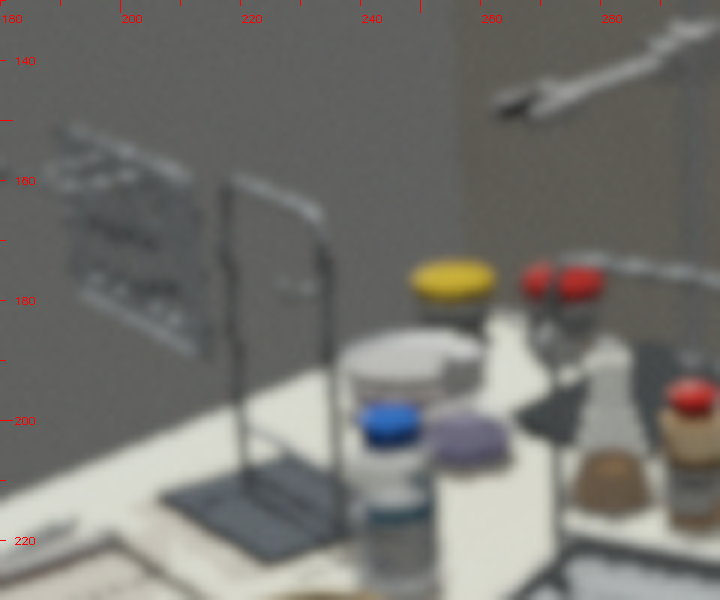

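View pics/w11.png

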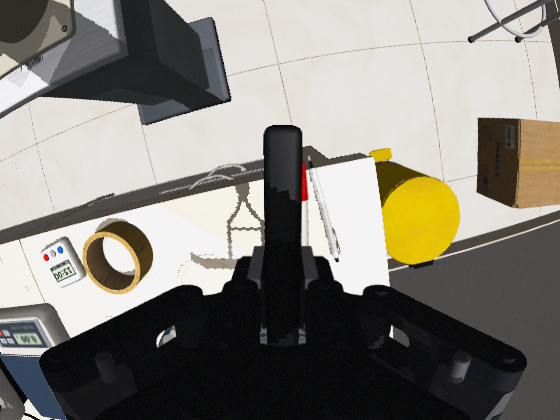

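```bash

python3 - <<'E'
from h import *
d=load("d11");s=load("s11"); p,R=d["P"]
sp=p+R@np.array([-.135,0,.0036]); X=-R[:,0]; Y=R[:,1]; Z=np.array([0,0,1.])
print("seat",sp,X,Y)
for nm,x,y,z in (("TL",0,.075,.012),("BL",0,.075,-.096),("BLf",-.0105,.075,-.096),("TR",0,-.075,.012),("BR",0,-.075,-.096),("BRf",-.0105,-.075,-.096)):
    Q=sp+x*X+y*Y+z*Z
    print(nm,np.round(proj(d,Q),1),np.round(proj(s,Q),1))
print("px per mm Y:",proj(d,sp+.001*Y)-proj(d,sp),proj(s,sp+.001*Y)-proj(s,sp))
# storage pegs
O=np.array([.582,.2857,0]); a=np.deg2rad(-12.2); Xs=np.array([np.cos(a),np.sin(a),0]);Ys=np.array([-np.sin(a),np.cos(a),0])
for nm,x,y,z in (("pegL end",-.025,.058,.179),("pegR end",-.025,-.058,.179),("pegL root",0,.058,.170),("pegR root",0,-.058,.17),("topL",.004,.058,.215),("topR",.004,-.058,.215)):
    Q=O+x*Xs+y*Ys+z*Z; print(nm,np.round(proj(d,Q),1),np.round(proj(s,Q),1))
crop(d["color"],135,220,215,290,9,"d11z.png")
crop(s["color"],180,140,260,200,10,"s11z.png")
E
```

```text
seat [0.49606834 0.30307276 0.24932517] [ 9.77561402e-01 -2.10650653e-01  8.83611501e-05] [2.10650649e-01 9.77561405e-01 5.20653781e-05]
TL [154.6 239.7] [191.2 150.9]
BL [162.2 280.8] [194.2 178.6]
BLf [164.9 283. ] [191.7 179.2]
TR [212.8 212.9] [212.  159.7]
BR [216.6 251.8] [214.6 189.2]
BRf [219.3 253.6] [212.  189.9]
px per mm Y: [-0.38407743  0.18001839] [-0.13814984 -0.05982155]
pegL end [151.5 256.2] [210.2 169.6]
pegR end [193.7 235.8] [226.5 177.1]
pegL root [146.3 254.9] [216.  170.5]
pegR root [188.1 234.9] [232.4 177.9]
topL [142.1 238. ] [216.  159.1]
topR [185.  218.8] [232.6 165.9]
```

View pics/d11z.png

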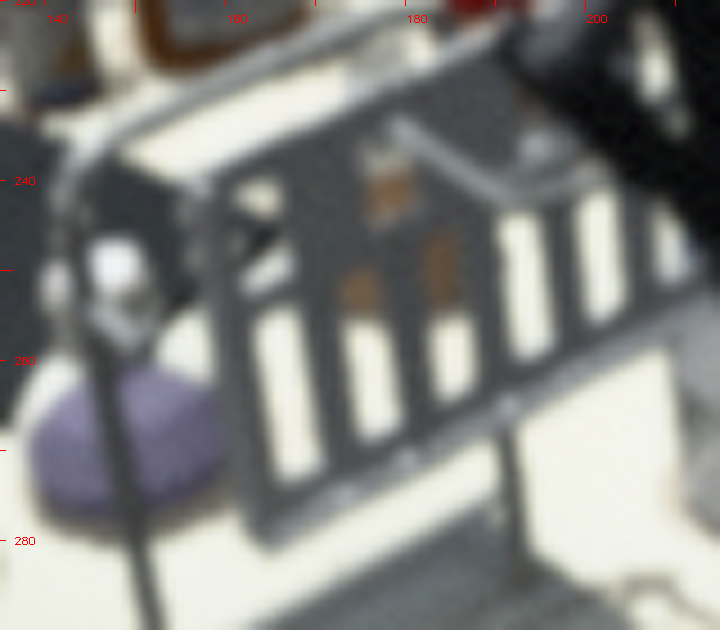

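View pics/s11z.png

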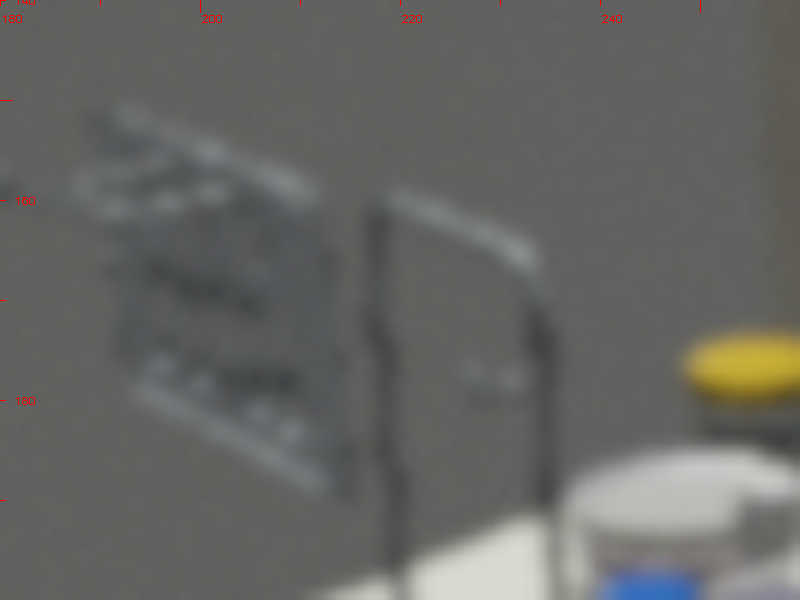

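```bash
cat >> h.py <<'E'
def overlay(c,box,k,fn,dy=0,dx=0,dz=0,stand=True,sp=None):
    p,R=c["P"]; X=-R[:,0];Y=R[:,1];Z=np.array([0,0,1.])
    X=np.array([X[0],X[1],0])/np.hypot(X[0],X[1]); Y=np.array([-X[1],X[0],0])
    if sp is None: sp=p+R@np.array([-.135,0,.0036])
    sp=sp+dx*X+dy*Y+dz*Z
    u0,v0,u1,v1=box
    im=cv2.resize(c["color"][v0:v1,u0:u1],None,fx=k,fy=k,interpolation=cv2.INTER_CUBIC)[...,::-1].copy()
    def pl(pts,col,cl=True):
        q=np.array([(proj(c,sp+a*X+b*Y+d*Z)-[u0,v0]+.5)*k for a,b,d in pts],np.int32); cv2.polylines(im,[q],cl,col,1)
    for f,col in((-.0015,(0,255,0)),):
        pl([(f,.075,.012),(f,-.075,.012),(f,-.075,-.096),(f,.075,-.096)],col)
        for y,w in((.058,.006),(-.058,.006),(.022,.007),(-.022,.007)):
            pl([(f,y-w,0),(f,y+w,0),(f,y+w,-.026),(f,y-w,-.026)],col)
    O=np.array([.582,.2857,0]); a=np.deg2rad(-12.2); Xs=np.array([np.cos(a),np.sin(a),0]);Ys=np.array([-np.sin(a),np.cos(a),0])
    def pw(pts,col):
        q=np.array([(proj(c,O+a*Xs+b*Ys+d*Z)-[u0,v0]+.5)*k for a,b,d in pts],np.int32); cv2.polylines(im,[q],False,col,1)
    if stand:
        for y in(.058,-.058): pw([(0,y,.17),(-.025,y,.17),(-.025,y,.181)],(0,0,255))
    cv2.imwrite("pics/"+fn,im)
E
python3 - <<'E'
from h import *
d=load("d11")
overlay(d,(135,215,215,290),10,"ov11.png")
overlay(load("s11"),(180,140,260,200),10,"ov11s.png")
E
```

```text
(no output)
```

View pics/ov11.png

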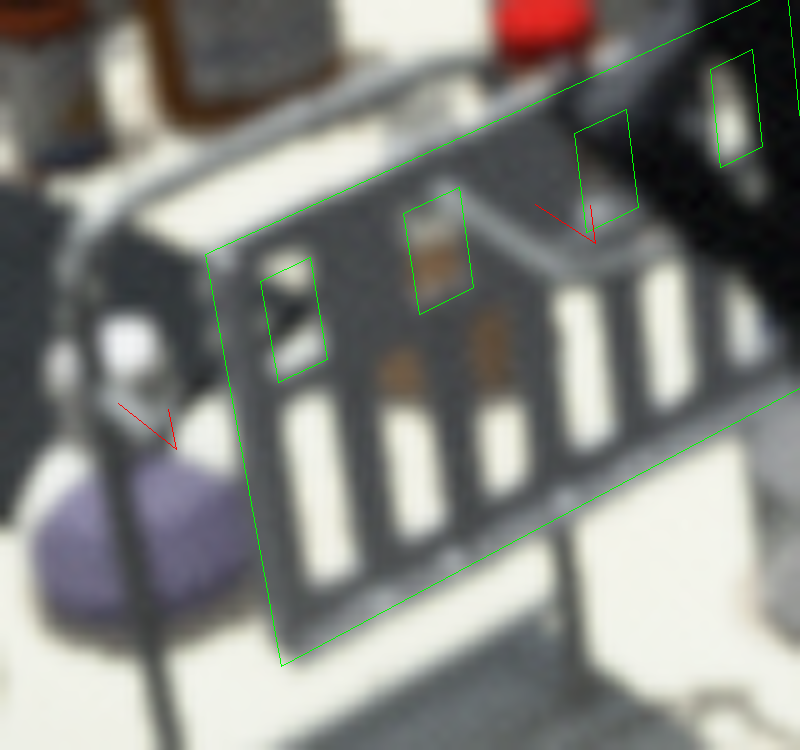

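View pics/ov11s.png

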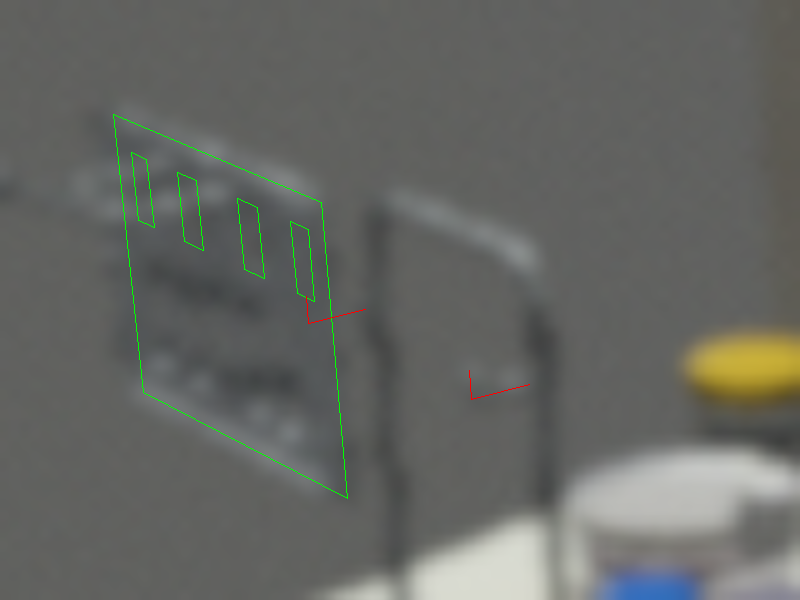

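```bash

python3 -m crank '{"travel":[[0,0.001,0.006],[0,0.001,0.015],[0,0.001,0.027],[-0.003,0.001,0.039],[-0.009,0.001,0.05],[-0.016,0.001,0.058],[-0.024,0.001,0.062],[-0.031,0.001,0.0625],[-0.035,0.001,0.0625],[-0.035,0.001,0.0625]],"dr":[[0,0,0],[0,0,0],[0,0,0],[0,0,0],[0,0,0],[0,0,0],[0,0,0],[0,0,0],[0,0,0],[0,0,0]],"hand":[0,0,0,0,0,0,0,0,0,0]}'
python3 -m crank '{"travel":[[0,0,0],[0,0,0],[0,0,0]],"dr":[[0,0,0],[0,0,0],[0,0,0]],"hand":[0,0,0]}' | head -1
python3 - <<'E'
from h import *
here()
d=snap("side","d12");s=snap("scene","s12")
overlay(d,(125,220,205,295),10,"ov12.png")
crop(d["color"],125,220,205,295,10,"d12.png")
overlay(s,(185,145,265,205),10,"ov12s.png")
E
```

```text
clock: 23.4
eef_pos: [0.399, 0.3255, 0.1906]
tool_rot: [0.106, 0.994, 0.0, 0.0]
ft_force: [-0.3, -0.2, -2.7]
grip_width: 0.013
clock: 23.78
t 23.77 p [0.3983 0.3255 0.1904] xyaw 167.88 zax [ 0.  0. -1.] q [ 0.69  0.29 -0.04  1.24  0.    0.9 ] F [-0.72 -0.28 -2.59] g 0.0129
```

View pics/ov12.png

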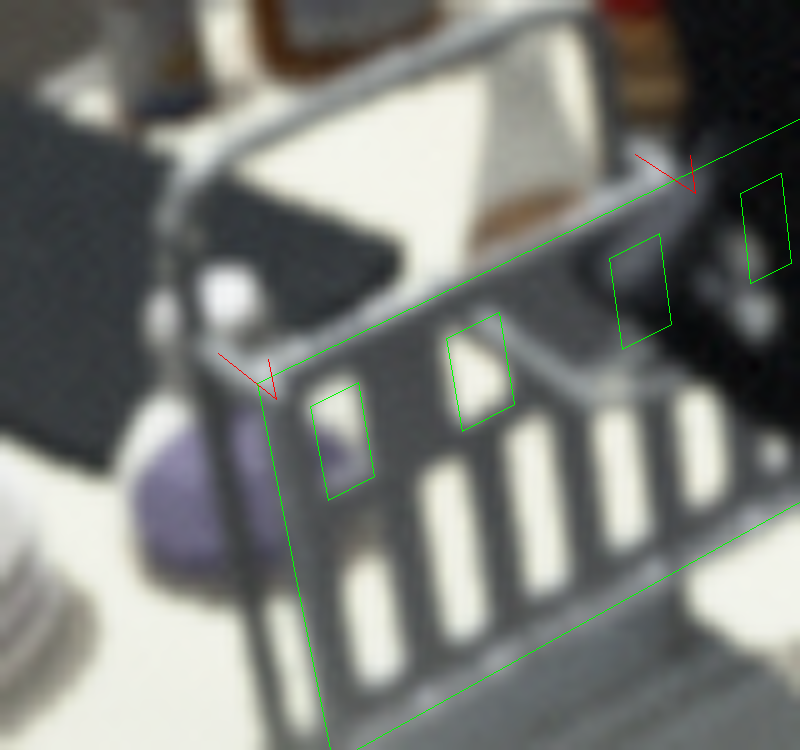

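View pics/d12.png

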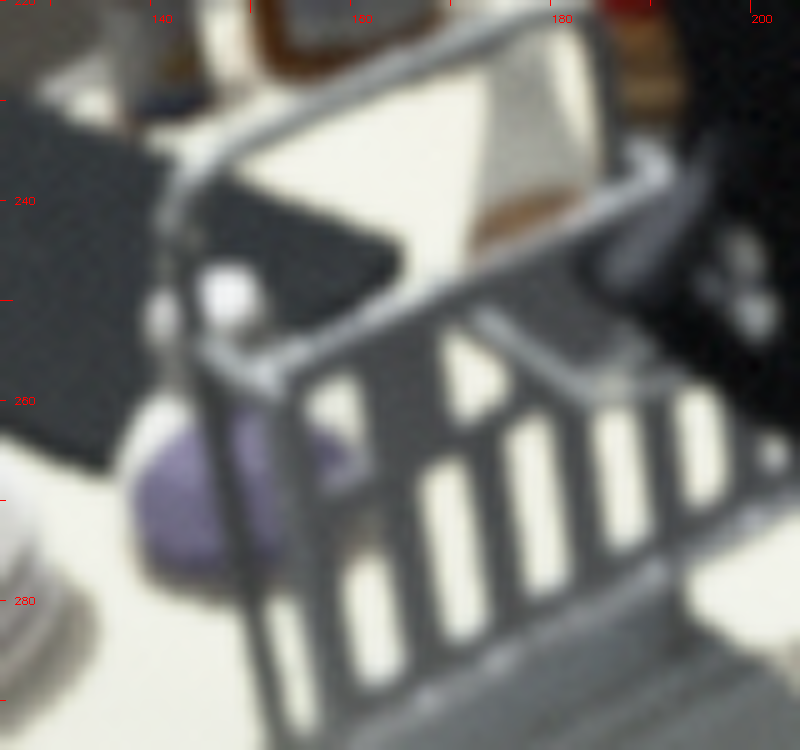

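View pics/ov12s.png

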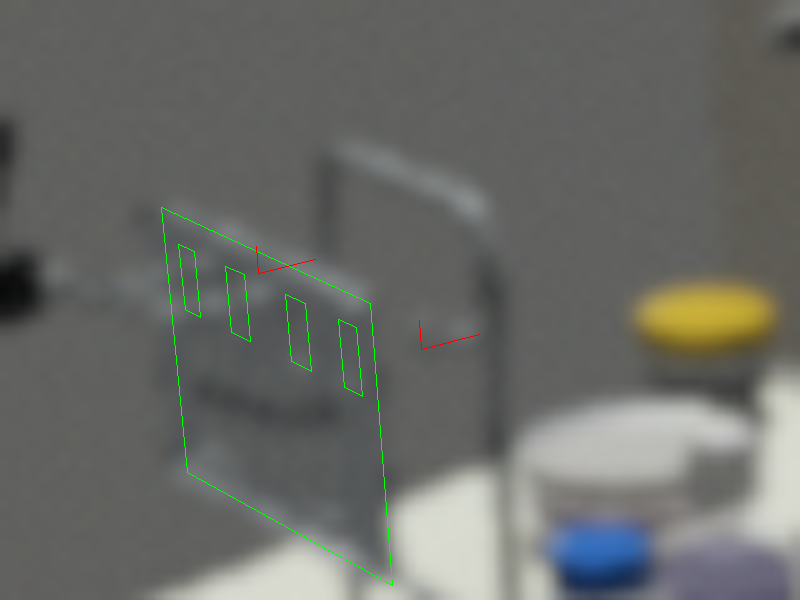

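```bash

python3 - <<'E'
from h import *
from scipy.optimize import least_squares
d=load("d11");s=load("s11")
def ul(c,X0,v):  # u of vertical line at row v
    a=proj(c,X0+[0,0,.05]);b=proj(c,X0+[0,0,.2]); return a[0]+(v-a[1])/(b[1]-a[1])*(b[0]-a[0])
obs=[(d,1,148.3-.45,271.7),(d,-1,191.9-.45,271.7),(s,1,219-.45,187.5),(s,-1,234.5-.45,182.5)]
def res(q,full=False):
    a=np.deg2rad(-12.2);Xs=np.array([np.cos(a),np.sin(a),0]);Ys=np.array([-np.sin(a),np.cos(a),0])
    O=np.array([.582,.2857,0])+q[0]*Xs+q[1]*Ys
    return [ul(c,O+.004*Xs+k*.058*Ys,v)-u for c,k,u,v in obs]
print("resid",np.round(res([0,0]),2)); r=least_squares(res,[0,0]); print(r.x,np.round(r.fun,2))
E
```

```text
resid [ 1.13  0.79 -0.19 -0.38]
[0.00210413 0.00148686] [ 0.13 -0.14  0.09 -0.11]
```

```bash

python3 -m crank '{"travel":[[-0.003,0.001,0],[-0.008,0.001,0],[-0.014,0.001,0],[-0.019,0.001,0],[-0.024,0.001,0],[-0.028,0.001,0],[-0.031,0.001,0],[-0.031,0.001,0]],"dr":[[0,0,0],[0,0,0],[0,0,0],[0,0,0],[0,0,0],[0,0,0],[0,0,0],[0,0,0]],"hand":[0,0,0,0,0,0,0,0]}'
python3 - <<'E'
from h import *
here()
d=snap("side","d13");s=snap("scene","s13")
overlay(d,(125,220,205,295),10,"ov13.png")
crop(d["color"],125,220,205,295,10,"d13.png")
overlay(s,(185,145,265,205),10,"ov13s.png")
E
```

```text
clock: 24.88
eef_pos: [0.4292, 0.3198, 0.1903]
tool_rot: [0.106, 0.994, 0.0, -0.0]
ft_force: [0.2, 0.2, -2.9]
grip_width: 0.0131
t 24.88 p [0.4292 0.3198 0.1903] xyaw 167.85 zax [-1.e-04  1.e-04 -1.e+00] q [0.64 0.33 0.02 1.26 0.   0.85] F [ 0.25  0.17 -2.94] g 0.0131
```

View pics/ov13.png

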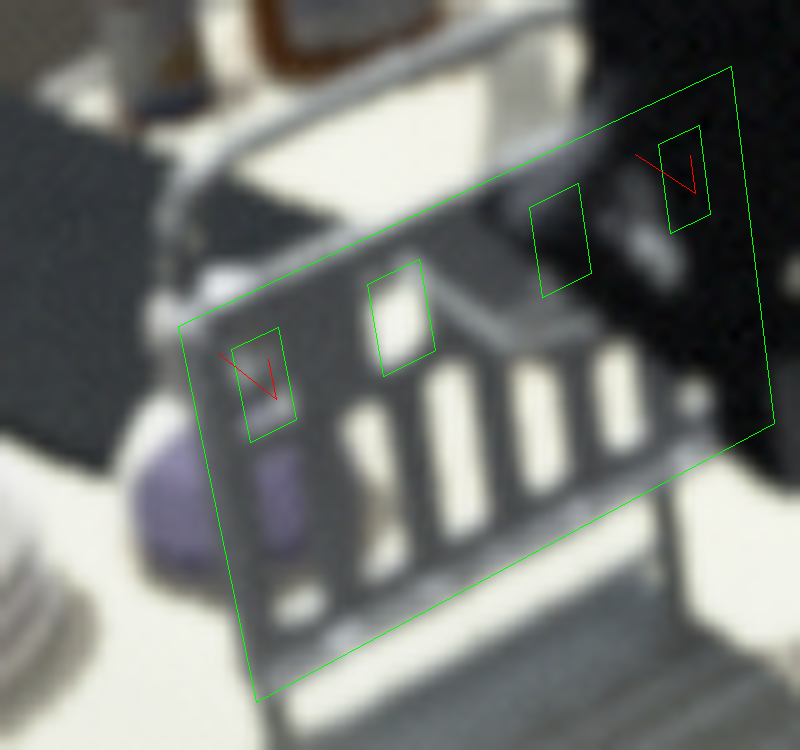

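View pics/d13.png

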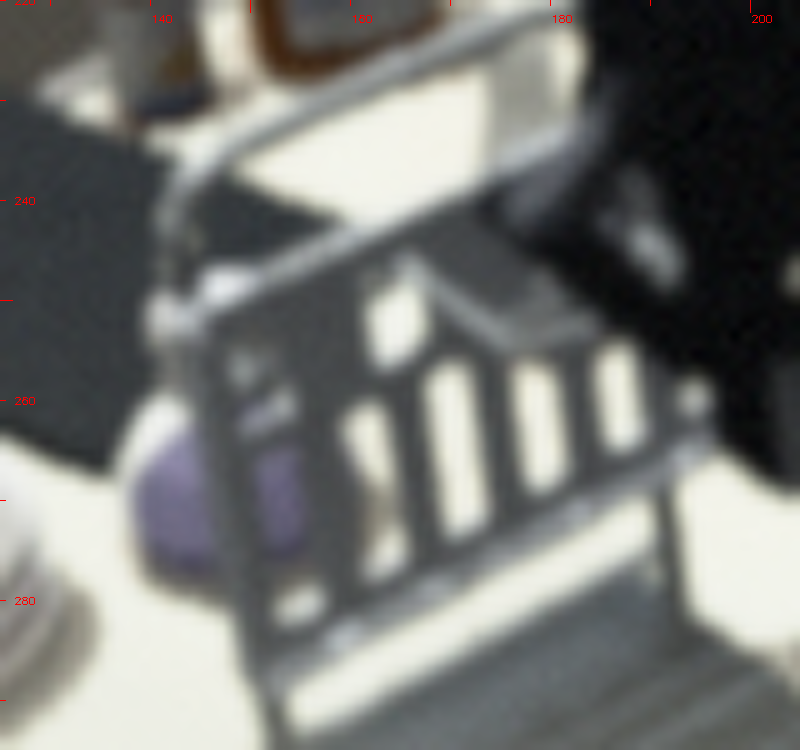

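View pics/ov13s.png

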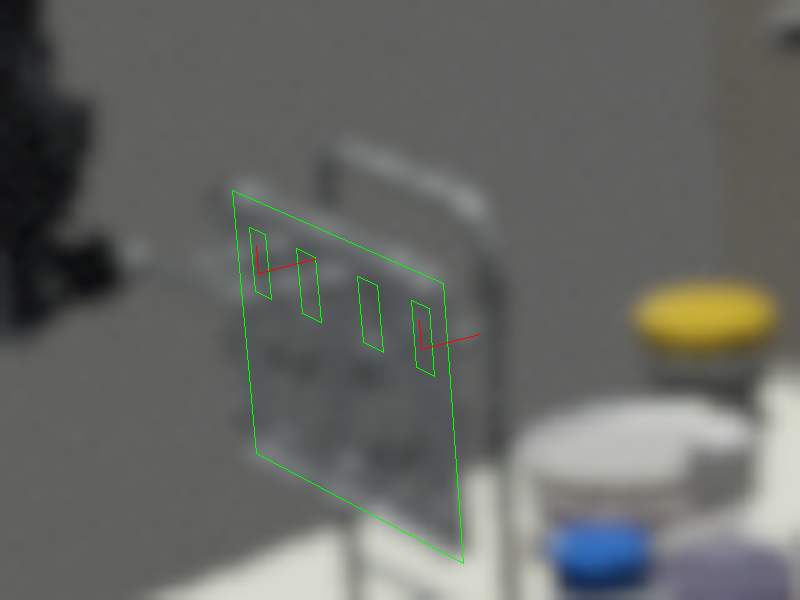

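```bash

python3 -m crank '{"travel":[[-0.003,0,0],[-0.006,0,0],[-0.009,0,0],[-0.012,0,0],[-0.014,0,0],[-0.014,0,0]],"dr":[[0,0,0],[0,0,0],[0,0,0],[0,0,0],[0,0,0],[0,0,0]],"hand":[0,0,0,0,0,0]}'
python3 - <<'E'
from h import *
here()
d=snap("side","d14");s=snap("scene","s14")
overlay(d,(125,220,205,295),10,"ov14.png")
crop(d["color"],125,220,205,295,10,"d14.png")
overlay(s,(185,145,265,205),10,"ov14s.png")
E
```

```text
clock: 25.72
eef_pos: [0.4428, 0.3169, 0.1903]
tool_rot: [0.106, 0.994, 0.0, -0.0]
ft_force: [0.5, -0.1, -2.4]
grip_width: 0.0131
t 25.73 p [0.4428 0.3169 0.1903] xyaw 167.85 zax [-1.e-04  0.e+00 -1.e+00] q [0.62 0.35 0.05 1.27 0.   0.83] F [ 0.5  -0.07 -2.42] g 0.0131
```

View pics/ov14.png

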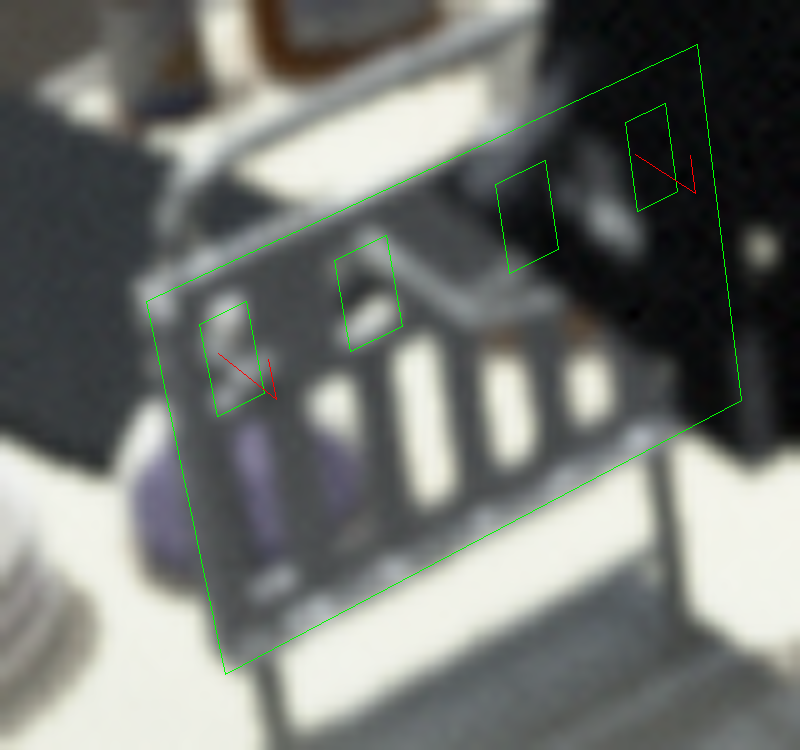

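View pics/d14.png

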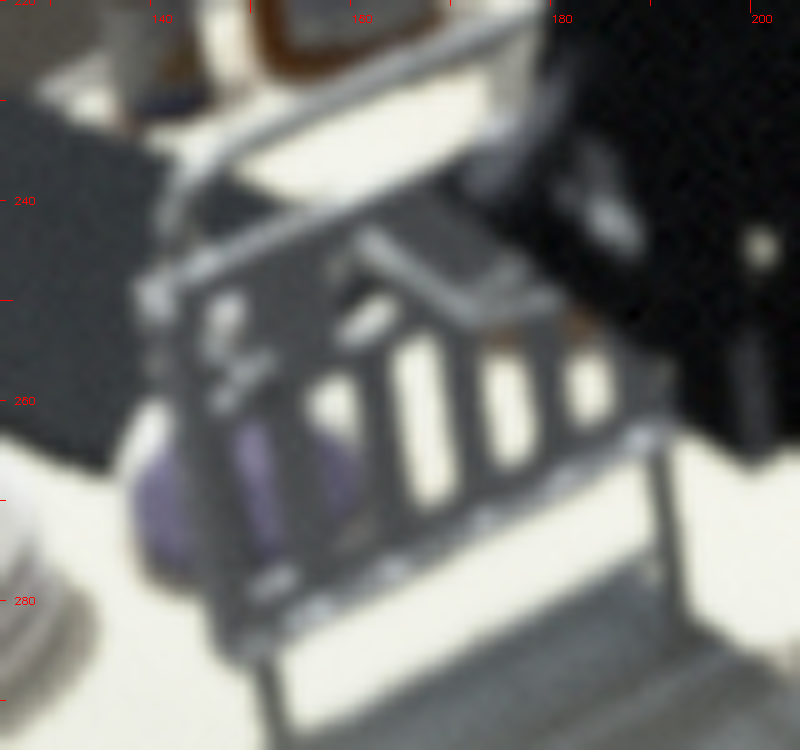

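View pics/ov14s.png

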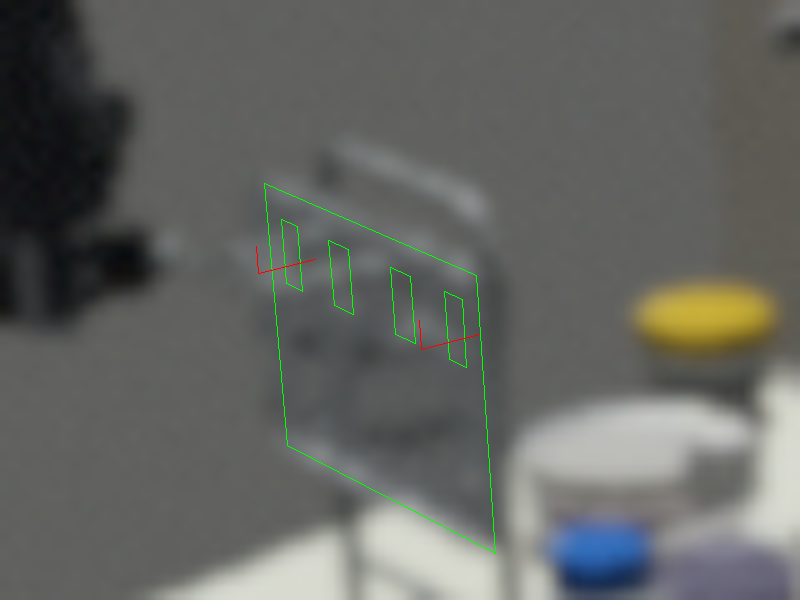

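```bash

python3 -m crank '{"travel":[[0,0,0.003],[0,0,0.006],[0,0,0.009],[0,0,0.012],[0,0,0.015],[0,0,0.018],[0,0,0.021],[0,0,0.021]],"dr":[[0,0,0],[0,0,0],[0,0,0],[0,0,0],[0,0,0],[0,0,0],[0,0,0],[0,0,0]],"hand":[0,0,0,0,0,0,0,0]}'
python3 - <<'E'
from h import *
here()
d=snap("side","d15");s=snap("scene","s15")
O=np.array([.582,.2857,0]); a=np.deg2rad(-12.2); Xs=np.array([np.cos(a),np.sin(a),0])
overlay(d,(125,220,205,295),10,"ov15.png",sp=O-.008*Xs+[0.0003,.001,.173])
overlay(s,(185,145,265,205),10,"ov15s.png",sp=O-.008*Xs+[0.0003,.001,.173])
crop(d["color"],125,220,205,295,10,"d15.png")
E
```

```text
clock: 26.82
eef_pos: [0.4426, 0.3169, 0.1691]
tool_rot: [0.106, 0.994, -0.0, -0.0]
ft_force: [0.2, -0.7, -2.2]
grip_width: 0.0129
t 26.82 p [0.4426 0.3169 0.1691] xyaw 167.86 zax [-2.e-04 -3.e-04 -1.e+00] q [ 0.62  0.36  0.01  1.22 -0.    0.83] F [ 0.18 -0.66 -2.18] g 0.0129
```

View pics/ov15.png

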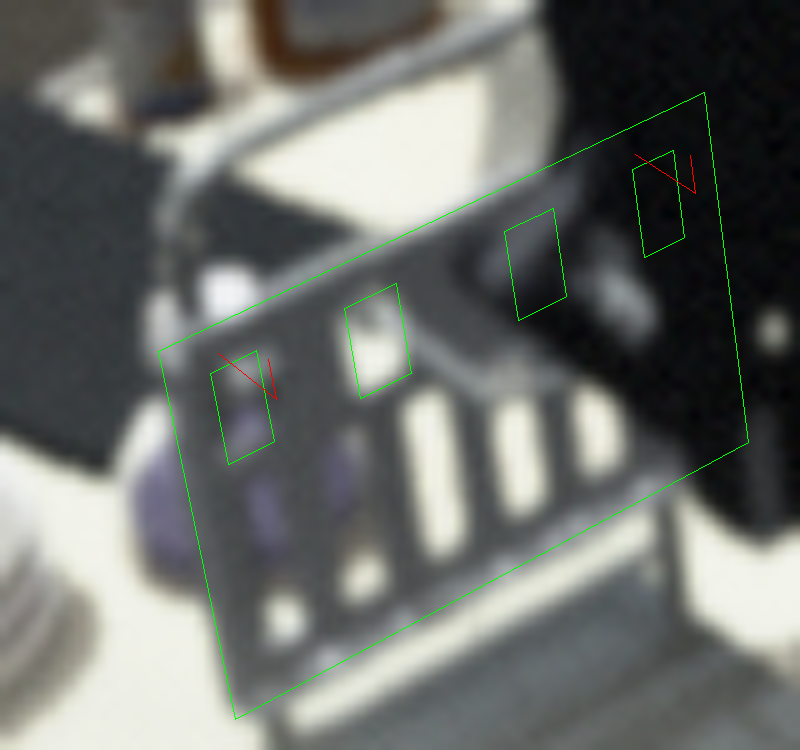

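View pics/ov15s.png

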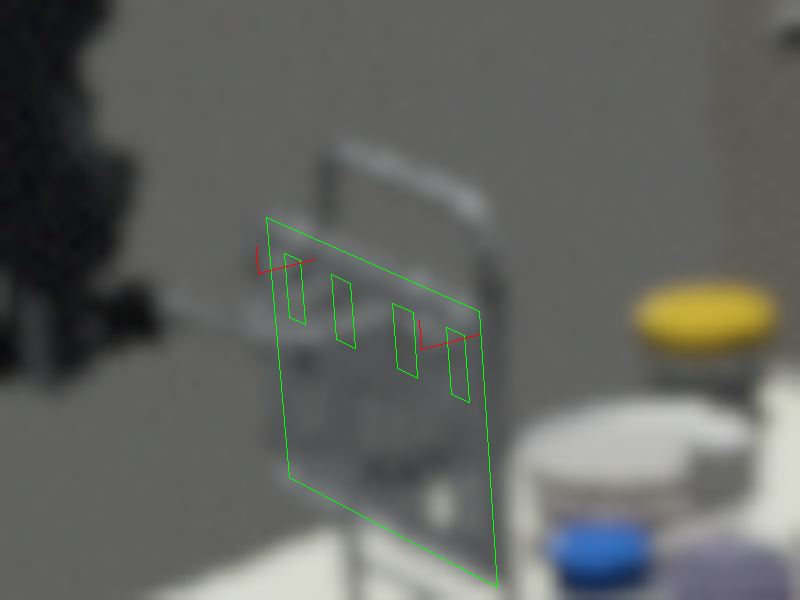

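View pics/d15.png

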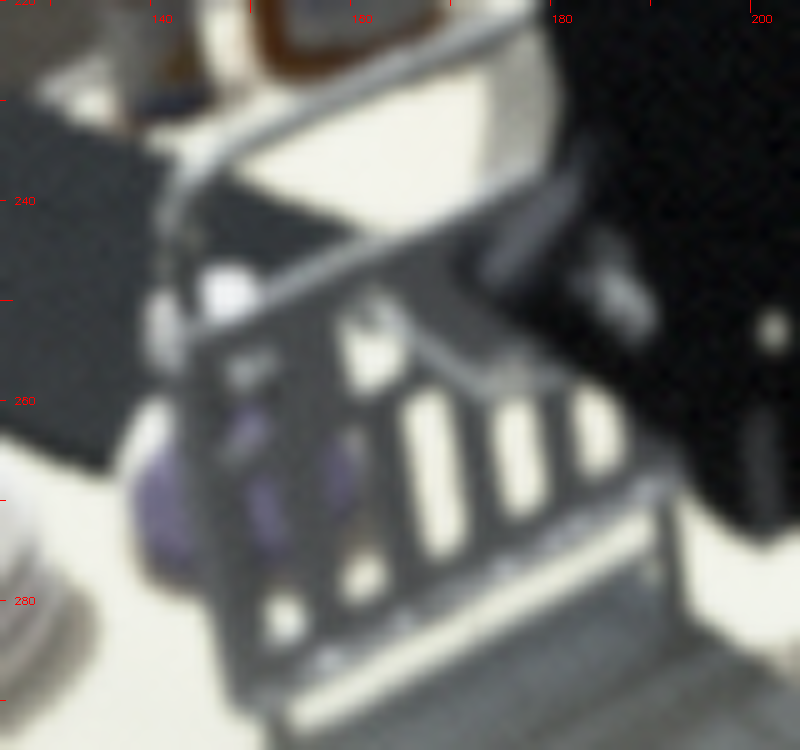

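```bash

python3 -m crank '{"travel":[[0,0,0.002],[0,0,0.004],[0,0,0.006],[0,0,0.007],[0,0,0.007],[0,0,0.007]],"dr":[[0,0,0],[0,0,0],[0,0,0],[0,0,0],[0,0,0],[0,0,0]],"hand":[0,0,0,0,0,0]}'
python3 - <<'E'
from h import *
here()
d=snap("side","d16");s=snap("scene","s16")
crop(d["color"],125,220,205,295,10,"d16.png")
crop(s["color"],185,145,265,205,10,"s16.png")
E
```

```text
clock: 27.68
eef_pos: [0.4427, 0.317, 0.1624]
tool_rot: [0.106, 0.994, 0.0, 0.0]
ft_force: [-0.4, 0.1, -2.3]
grip_width: 0.0128
t 27.68 p [0.4427 0.317  0.1624] xyaw 167.86 zax [ 0.e+00  1.e-04 -1.e+00] q [ 0.62  0.37 -0.    1.2   0.    0.83] F [-0.37  0.1  -2.31] g 0.0128
```

View pics/d16.png

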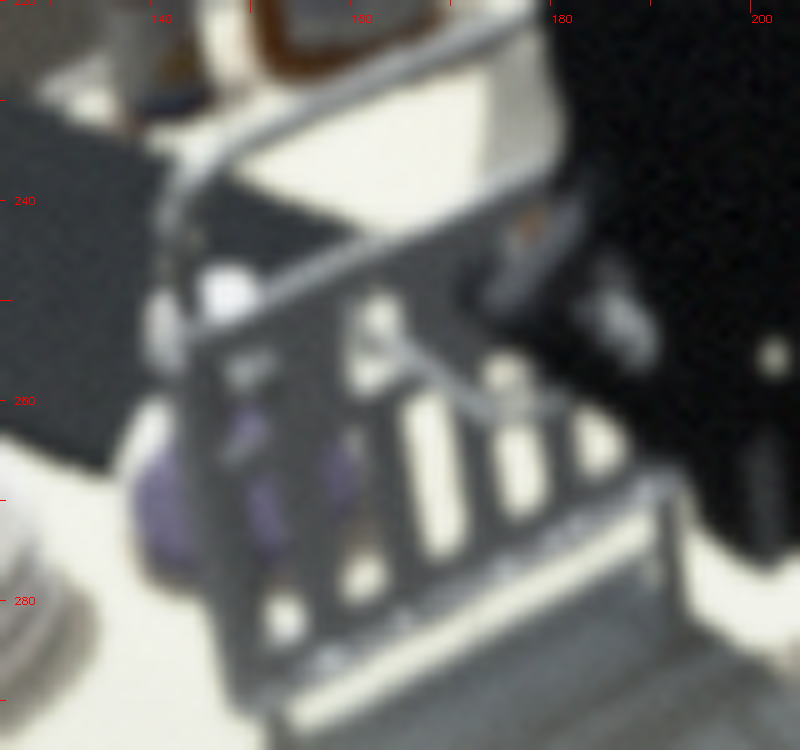

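View pics/s16.png

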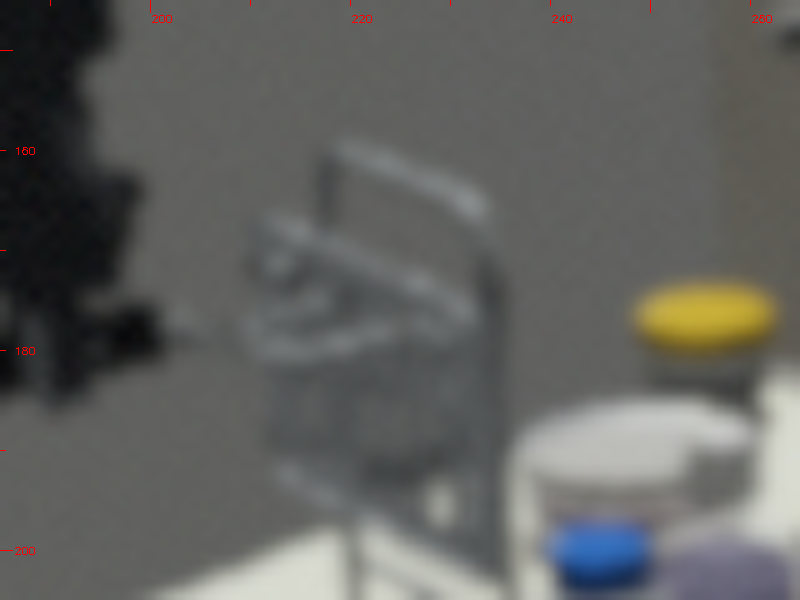

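```bash

python3 -m crank '{"travel":[[0,0,0.001],[0.002,0,0.001],[0.006,0,0.001],[0.011,0,0.001],[0.017,0,0.001],[0.023,0,0.001],[0.029,0,0.001],[0.035,0,0.001],[0.04,0,0.001],[0.04,0,0.001]],"dr":[[0,0,0],[0,0,0],[0,0,0],[0,0,0],[0,0,0],[0,0,0],[0,0,0],[0,0,0],[0,0,0],[0,0,0]],"hand":[0,0,0,0,0,0,0,0,0,0]}'
python3 - <<'E'
from h import *
here()
d=snap("side","d17");s=snap("scene","s17")
crop(d["color"],125,220,205,295,10,"d17.png")
crop(s["color"],185,145,265,205,10,"s17.png")
E
```

```text
clock: 29.02
eef_pos: [0.4032, 0.3254, 0.1614]
tool_rot: [0.105, 0.994, -0.0, 0.0]
ft_force: [-0.0, -0.1, -1.3]
grip_width: 0.0126
t 29.02 p [0.4032 0.3254 0.1614] xyaw 167.89 zax [ 0. -0. -1.] q [ 0.68  0.32 -0.08  1.18 -0.    0.89] F [-0.04 -0.07 -1.26] g 0.0126
```

View pics/d17.png

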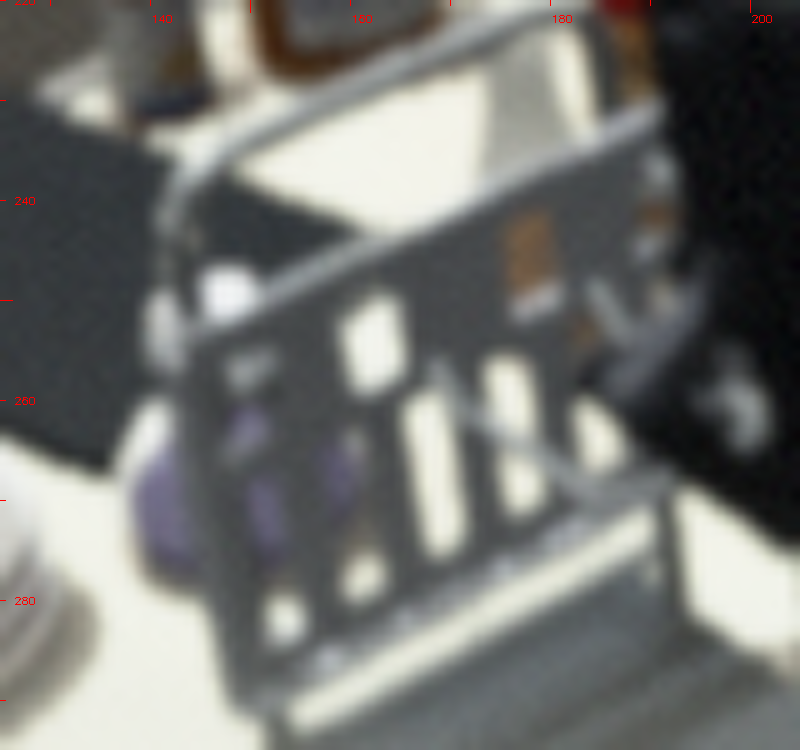

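View pics/s17.png

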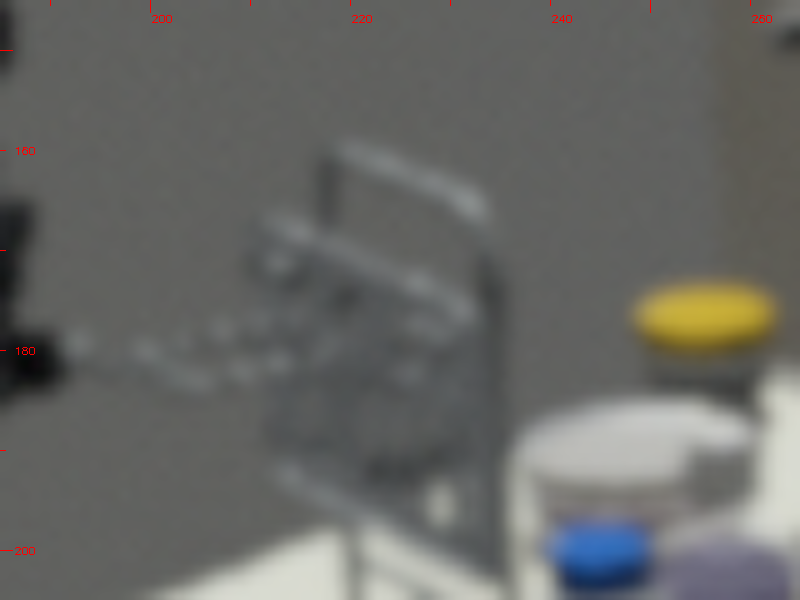

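```bash

python3 -m crank '{"travel":[[0.01,0,0],[0.025,0,0],[0.04,0,0],[0.055,0,-0.02],[0.06,0,-0.05],[0.06,0,-0.08],[0.06,0,-0.1],[0.06,0,-0.12],[0.06,0,-0.13],[0.06,0,-0.13]],"dr":[[0,0,0],[0,0,0],[0,0,0],[0,0,0],[0,0,0],[0,0,0],[0,0,0],[0,0,0],[0,0,0],[0,0,0]],"hand":[0,0,0,0,0,0,0,0,0,0]}'
python3 - <<'E'
from h import *
here()
plan([.4140,-.2703,.2914],toolR(-90.72))
d=snap("side","d18");s=snap("scene","s18")
crop(d["color"],125,210,225,310,7,"d18.png")
E
```

```text
clock: 30.38
eef_pos: [0.3447, 0.3383, 0.2918]
tool_rot: [0.105, 0.994, 0.0, 0.0]
ft_force: [0.9, -0.0, -1.5]
grip_width: 0.0131
t 30.38 p [0.3447 0.3383 0.2918] xyaw 167.9 zax [ 8.e-04  9.e-04 -1.e+00] q [0.78 0.19 0.09 1.48 0.   0.99] F [ 0.88 -0.01 -1.48] g 0.0131
travel [-1.954e-01 -5.805e-01 -1.000e-04] dr [ 2.0000e-04  1.4000e-03 -1.7695e+00] rows 9.8 9.5
```

View pics/d18.png

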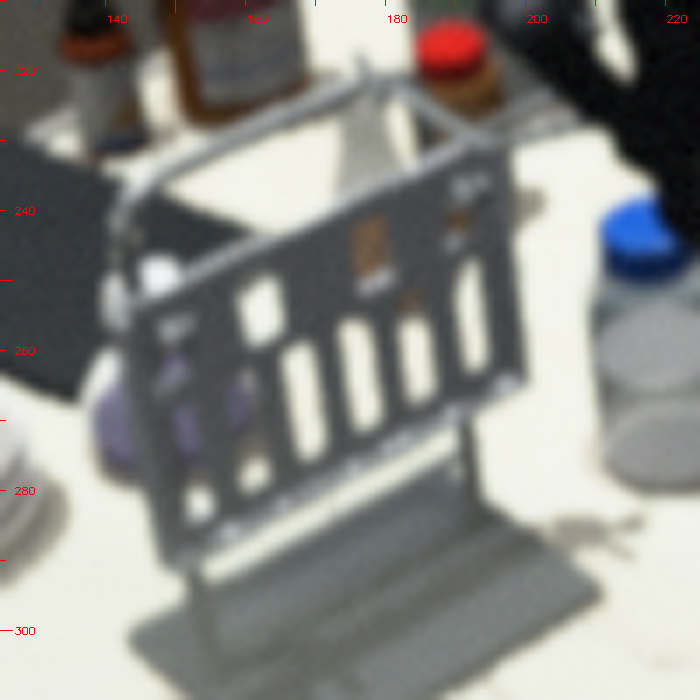

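```bash

python3 -m crank '{"travel":[[-0.005,-0.015,0],[-0.014,-0.042,0],[-0.025,-0.075,0],[-0.036,-0.108,0],[-0.047,-0.14,0],[-0.058,-0.172,0],[-0.069,-0.204,0],[-0.079,-0.236,0],[-0.089,-0.265,0],[-0.098,-0.29,0]],"dr":[[0,0,-0.05],[0,0,-0.13],[0,0,-0.23],[0,0,-0.33],[0,0,-0.43],[0,0,-0.53],[0,0,-0.63],[0,0,-0.72],[0,0,-0.81],[0,0,-0.885]],"hand":[0,0,0,0,0,0,0,0,0,0]}'
python3 - <<'E'
from h import *
here()
plan([.4140,-.2703,.2914],toolR(-90.72))
E
```

```text
clock: 31.72
eef_pos: [0.3792, 0.0327, 0.2903]
tool_rot: [-0.331, 0.944, 0.0, -0.001]
ft_force: [-0.3, 0.3, -1.1]
grip_width: 0.0127
t 31.73 p [0.3792 0.0327 0.2903] xyaw -141.32 zax [-1.8e-03 -1.0e-04 -1.0e+00] q [ 0.09 -0.02 -0.14  1.45  0.   -0.59] F [-0.3   0.29 -1.1 ] g 0.0127
travel [ 0.1622 -0.2583 -0.0011] dr [ 0.0016 -0.0009 -0.8832] rows 4.9 4.7
```

```bash

python3 -m crank '{"travel":[[0.01,-0.016,0],[0.025,-0.04,0],[0.044,-0.07,0],[0.064,-0.102,0],[0.084,-0.134,0],[0.104,-0.166,0],[0.124,-0.198,0],[0.142,-0.226,0],[0.156,-0.248,0],[0.162,-0.258,0]],"dr":[[0,0,-0.05],[0,0,-0.14],[0,0,-0.24],[0,0,-0.35],[0,0,-0.46],[0,0,-0.57],[0,0,-0.68],[0,0,-0.77],[0,0,-0.85],[0,0,-0.883]],"hand":[0,0,0,0,0,0,0,0,0,0]}'
python3 -m crank '{"travel":[[0,0,0],[0,0,0]],"dr":[[0,0,0],[0,0,0]],"hand":[0,0]}' | head -1
python3 - <<'E'
from h import *
here()
plan([.4140,-.2703,.0106],toolR(-90.72))
w=snap("wrist","w19"); cv2.imwrite("pics/w19.png",w["color"][...,::-1])
d=snap("side","d19"); crop(d["color"],240,120,360,240,6,"d19.png")
E
```

```text
clock: 32.98
eef_pos: [0.4134, -0.27, 0.2897]
tool_rot: [-0.702, 0.712, 0.001, -0.0]
ft_force: [0.1, -0.0, -1.8]
grip_width: 0.0133
clock: 33.22
t 33.23 p [ 0.4136 -0.2682  0.2907] xyaw -90.85 zax [-0.0012  0.0011 -1.    ] q [-0.58  0.21  0.12  1.48  0.   -2.13] F [ 0.42 -0.32 -1.77] g 0.0131
travel [ 0.0024 -0.0008  0.28  ] dr [ 0.0012  0.0011 -0.0023] rows 4.5 0.0
```

View pics/w19.png

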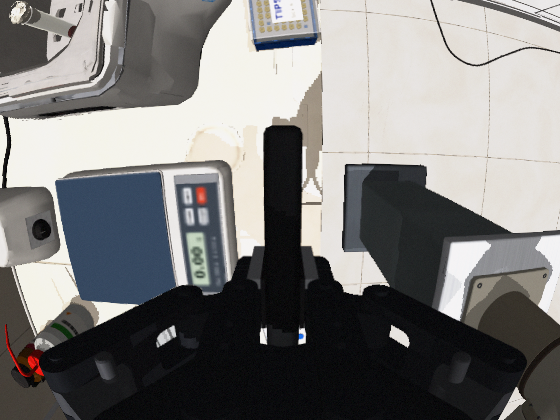

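View pics/d19.png

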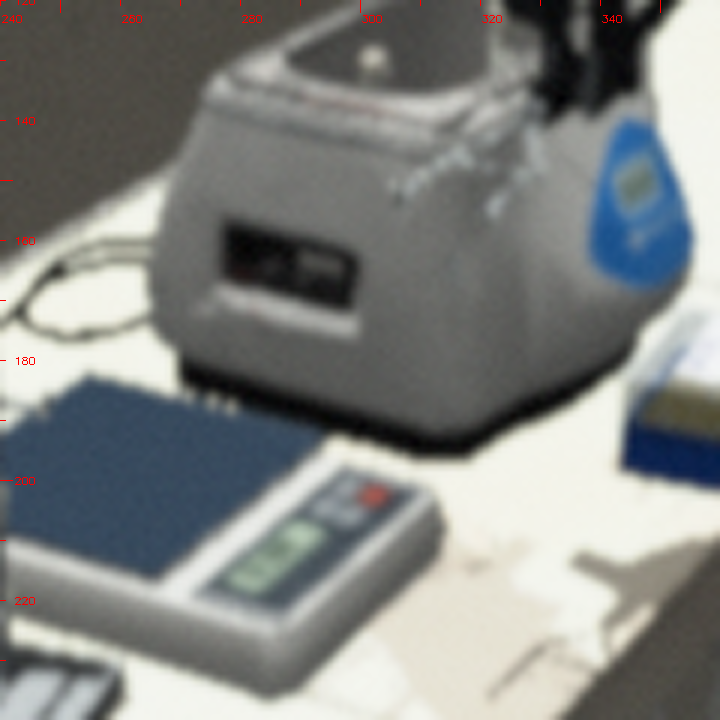

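```bash

python3 -m crank '{"travel":[[0,0,0.02],[0.002,0,0.06],[0.002,0,0.105],[0.002,0,0.15],[0.002,0,0.19],[0.002,0,0.225],[0.002,0,0.25],[0.002,0,0.265],[0.002,0,0.27],[0.002,0,0.27]],"dr":[[0,0,0],[0,0,0],[0,0,0],[0,0,0],[0,0,0],[0,0,0],[0,0,0],[0,0,0],[0,0,0],[0,0,0]],"hand":[0,0,0,0,0,0,0,0,0,0]}'
python3 -m crank '{"travel":[[0,0,0.003],[0,0,0.006],[0,0,0.009],[0,0,0.011],[0,0,0.011]],"dr":[[0,0,0],[0,0,0],[0,0,0],[0,0,0],[0,0,0]],"hand":[0,0,0,0,0]}'
python3 -c "
from h import *
here()"
```

```text
clock: 34.58
eef_pos: [0.4144, -0.271, 0.0218]
tool_rot: [-0.702, 0.712, -0.0, 0.0]
ft_force: [-0.4, 0.2, -1.8]
grip_width: 0.0131
clock: 35.2
eef_pos: [0.4138, -0.2708, 0.0101]
tool_rot: [-0.702, 0.712, 0.0, -0.0]
ft_force: [0.1, -0.1, -1.1]
grip_width: 0.0131
t 35.2 p [ 0.4138 -0.2708  0.0101] xyaw -90.83 zax [-4.e-04  3.e-04 -1.e+00] q [-0.58  0.44 -0.34  0.79 -0.   -2.14] F [ 0.09 -0.1  -1.11] g 0.0131
```

Still just hanging (−1.1 N, weight ≈ 1.5 N); lower a little more and open.

```bash

python3 -m crank '{"travel":[[0,0,0.001],[0,0,0.002],[0,0,0.002]],"dr":[[0,0,0],[0,0,0],[0,0,0]],"hand":[0,0,0]}'
python3 -m crank '{"travel":[[0,0,0],[0,0,0],[0,0,0],[0,0,0],[0,0,0]],"dr":[[0,0,0],[0,0,0],[0,0,0],[0,0,0],[0,0,0]],"hand":[0.018,0.024,0.032,0.04,0.04]}'
python3 -m crank '{"travel":[[0,0,-0.01],[0,0,-0.03],[0,0,-0.06],[0,0,-0.1],[0,0,-0.15],[0,0,-0.19],[0,0,-0.22],[0,0,-0.24],[0,0,-0.24]],"dr":[[0,0,0],[0,0,0],[0,0,0],[0,0,0],[0,0,0],[0,0,0],[0,0,0],[0,0,0],[0,0,0]],"hand":[0.04,0.04,0.04,0.04,0.04,0.04,0.04,0.04,0.04]}'
python3 - <<'E'
from h import *
here()
w=snap("wrist","w20"); cv2.imwrite("pics/w20.png",w["color"][...,::-1])
crop(w["color"],240,95,325,285,4,"w20c.png")
d=snap("side","d20"); cv2.imwrite("pics/d20.png",d["color"][...,::-1]); crop(d["color"],280,190,360,250,8,"d20l.png"); crop(d["color"],125,210,225,310,7,"d20t.png")
s=snap("scene","s20"); cv2.imwrite("pics/s20.png",s["color"][...,::-1]); crop(s["color"],190,150,270,230,8,"s20t.png")
E
```

```text
clock: 35.58
eef_pos: [0.4141, -0.2709, 0.0087]
tool_rot: [-0.702, 0.712, -0.0, 0.0]
ft_force: [-0.6, 0.8, 1.5]
grip_width: 0.0128
clock: 36.2
eef_pos: [0.414, -0.2709, 0.0083]
tool_rot: [-0.702, 0.712, 0.0, -0.0]
ft_force: [-0.5, -0.4, -0.6]
grip_width: 0.04
clock: 37.33
eef_pos: [0.4148, -0.2714, 0.2506]
tool_rot: [-0.702, 0.712, -0.002, 0.001]
ft_force: [-0.4, 0.3, 0.2]
grip_width: 0.0401
t 37.33 p [ 0.4148 -0.2714  0.2506] xyaw -90.83 zax [ 0.004  -0.0026 -1.    ] q [-0.58  0.22  0.03  1.37  0.   -2.14] F [-0.42  0.29  0.16] g 0.0401
```

View pics/w20c.png

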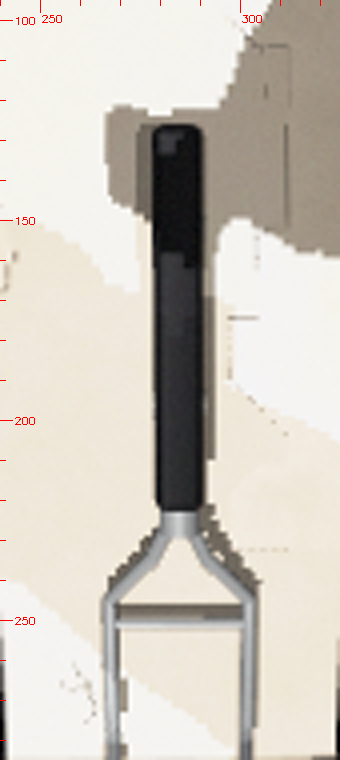

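View pics/d20l.png

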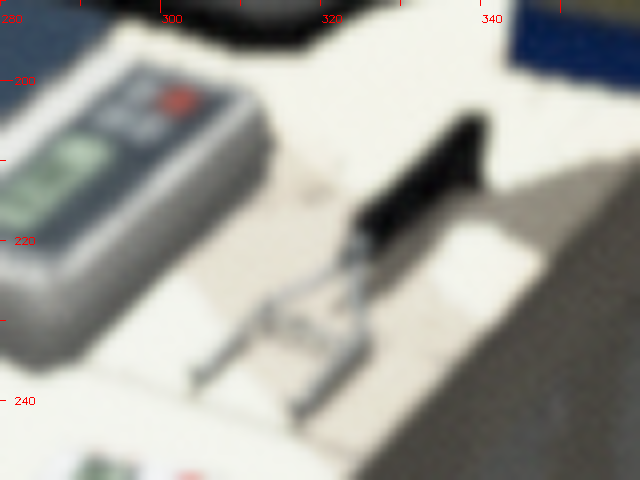

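View pics/d20t.png

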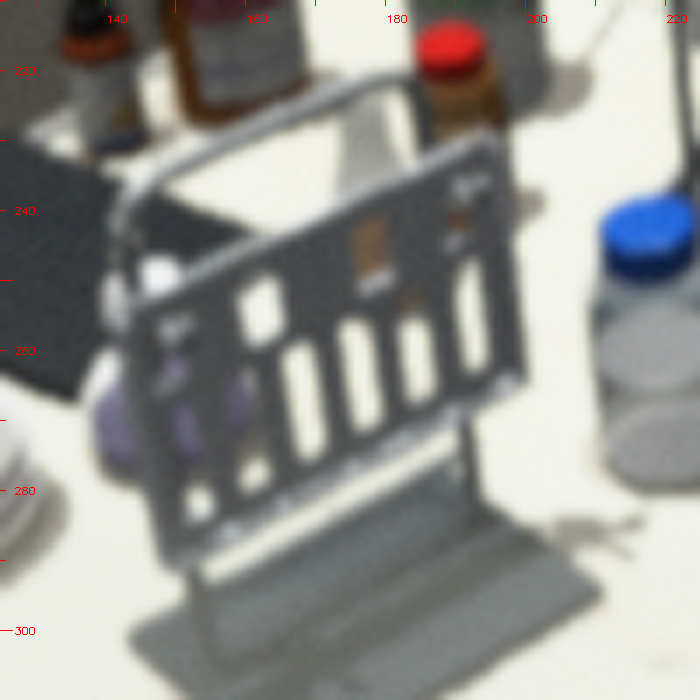

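View pics/s20t.png

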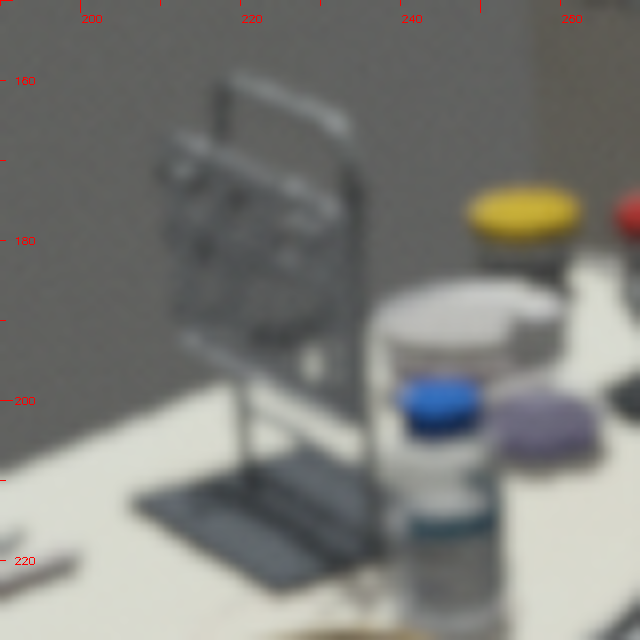

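View pics/s20.png

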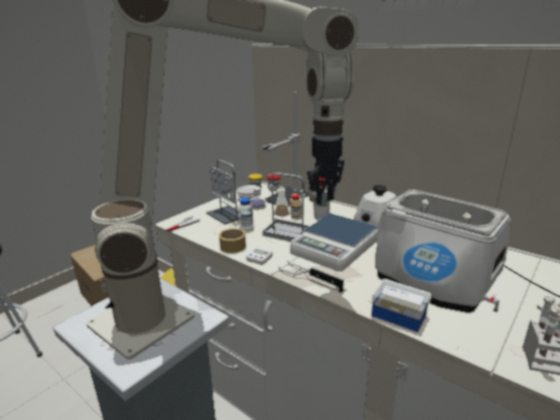

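```bash

python3 - <<'E'
from h import *
d=load("d20");s=load("s20")
p=d["P"]
O=np.array([.582,.2857,0]); a=np.deg2rad(-12.2); Xs=np.array([np.cos(a),np.sin(a),0]);Ys=np.array([-np.sin(a),np.cos(a),0])
for c in(d,s): c["P"]=(p[0],toolR(167.8))
overlay(d,(130,215,210,295),9,"ov20.png",sp=O-.008*Xs+0.0*Ys+[0,0,.173])
overlay(d,(130,215,210,295),9,"ov20b.png",sp=O-.012*Xs-.002*Ys+[0,0,.175])
E
```

```text
(no output)
```

View pics/ov20.png

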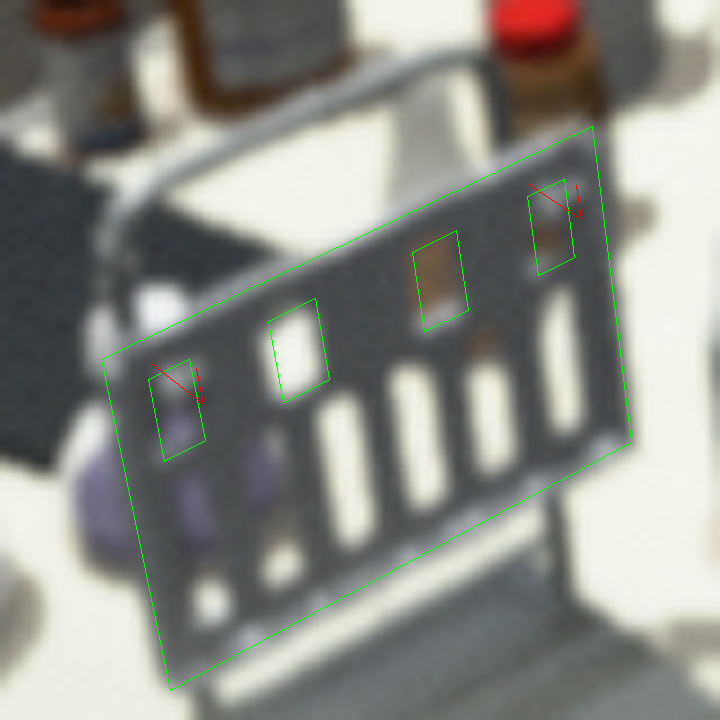

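View pics/ov20b.png

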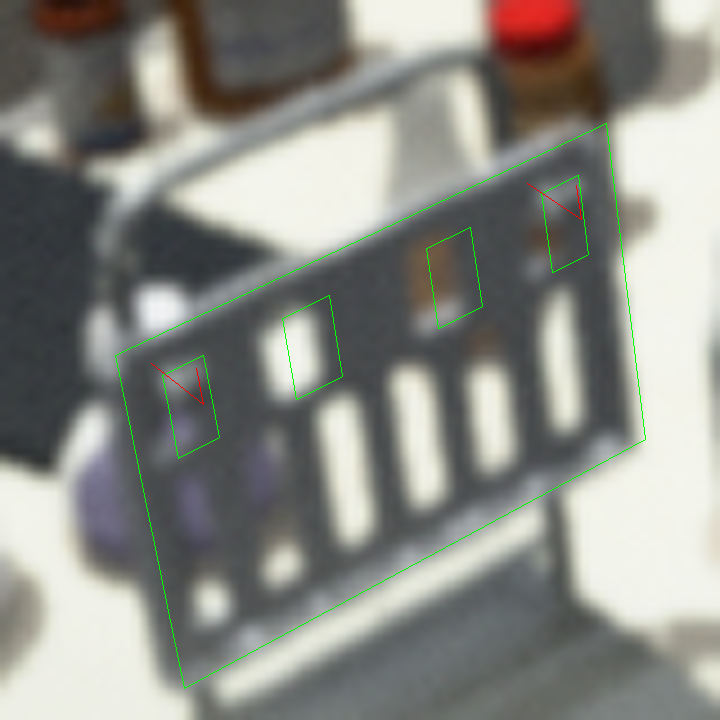

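```bash

python3 -m crank '{"travel":[[0,0,0],[0,0,0],[0,0,0],[0,0,0]],"dr":[[0,0,0],[0,0,0],[0,0,0],[0,0,0]],"hand":[0.04,0.04,0.04,0.04]}'
python3 - <<'E'
from workcell import job
print(job.job_done())
E
```

```text
clock: 37.98
eef_pos: [0.4139, -0.2708, 0.2481]
tool_rot: [-0.702, 0.712, 0.0, -0.0]
ft_force: [0.6, -0.1, 0.7]
grip_width: 0.0403
the job is handed in; nothing more can be done
None
```

I hung the tray on both pegs of the storage stand with the lifter, and the job is handed in at about 38 s of the 72 s allowed. No verdict was reported.

I hooked the lifter through the two inner windows and raised the tray about 14 mm to clear the cooling stand's pegs. I carried it across at about 0.25 m, hung it by its outer slots, withdrew the prongs, and laid the lifter flat where it had lain.

**Tray:** In the last side picture it matches a model of a tray hanging straight on both pegs to about 0.5 to 1 px (2 to 3 mm), with a peg showing in each outer slot. It did not shift when the prongs were lowered or drawn out.

**Lifter:** It lies flat. The arm felt bench contact at a tool height of 8.7 mm, against 8.6 mm when it was picked up.

**Arm and bystanders:** The arm ended about 0.25 m up, touching nothing. The bystanders looked unmoved in the pictures, but I did not measure them again. I saw no contact with the gripper or arm, and the forces stayed at a few newtons.

**Disagreement:** The wrist camera and the fixed cameras differed by about 2 mm on where the storage stand is. I shifted 1 mm towards the fixed-camera value, and the pegs entered the slots without contact.

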